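Unlink a line hook from its carrier plate and put both away

ROBOT

A 6-joint arm with a two-finger parallel gripper is mounted at the origin on the work surface. World frame = base frame: x ahead of the robot, y to its left, z up, the work surface at z = 0. Lengths are in m, angles in rad, forces in N, time in s.
With the tool pointing down it reaches from about 0.35 to 0.975 m from the base axis. Payload 7.1 kg.
Tool frame: the origin (TCP) lies at the very end of the fingers, on their centre line; the grasp point (between the pads) lies 19 mm behind it; z points along the fingers, y is the direction in which the jaws open and shut (so a half turn about z gives the same grasp; the last joint's range is limited). The gripper opens to 88 mm and grips with 3 to 60 N. Pads are 20 mm wide; open, the fingers measure 115 mm over their backs; the gripper's body (75 mm by 178 mm) begins 61 mm behind the grasp point.
Start: joints at [1.156, 0.423, 1.63, -0, 1.089, -0.019], TCP at [0.241, 0.577, 0.2] pointing down, gripper open.
Joint ranges: [-3, 3], [-0.9, 2.11], [0.09, 2.58], [-1.31, 4.45], [0.11, 2.69], [-2.54, 2.54]. Speed limits (rad/s): [2.39, 2.39, 3.01, 3.14, 3.14, 3.14].

INTERFACE

Orientations are given as a rotation vector (axis times angle).
In Python, from workcell import status, get_image, bot gives the robot as it stands.
- The arm moves only by the shell command python3 -m inch 'ROWS' [FORCE]. ROWS is text: rows parted by semicolons, each of 7 numbers parted by spaces: the gripper's target within -1 to 1 (shut at 1, half-way at 0, fully open at -1), then the shift along the tool's x, y, z in cm, then the turn, a rotation vector about the tool's x, y, z in degrees. In form: claw tx ty tz wx wy wz; .... A call has 1 to 8 rows; each row shifts and turns the commanded pose from where the row before left it, along the tool's axes as they then stand; what a row does not reach is not made up. A row lasts 1/12 s, in which the tool goes at most 41.7 mm and 7.16 degrees, less where a joint would pass 70% of its speed; a pose out of reach is approached as far as the arm can. A call is refused whole if a number of a shift passes 4.17 or a number of a turn 7.16, either way. A call with a gripper value outside its range is refused whole. The fingers move at their own pace and stop on an object; FORCE is the grip in N (left out, the last holds). Time passes only in rows, so rows that do not move let the fingers close. It gives the time, the measured TCP pose, the force and the opening at its end, in the units of the state.
- status.read_state(): the state, without advancing time (a new reading comes with each control period).
- get_image(name): name is "scene" or "top" or "wrist"; returns a dict with "pixels" (420x560x3 uint8, blue, green, red), "vfov" (degrees; the focal length in pixels is half the picture's height over the tangent of half this angle, whatever the lens; pixels are square), "cx", "cy" (the principal point, pixels), "rvec" (rotation vector, rad) and "tvec" (3), from world to camera coordinates, as OpenCV has them. Camera axes: x right, y down, z forward; pixel columns grow to the right and rows downward; lengths in m; the calibration is good to about 2 mm. A picture is of the moment at which its call begins. There is no depth.
- bot.sign_off(): hands the job in, once; it reports no verdict.
The state is a dict: "time_s": time; "joint_pos": joint angles; "dq": joint speeds; "joint_torque": joint torques, N m; "tcp_pos": TCP position; "eef_rot": TCP orientation; "wrist_force": force on the tool from outside, world axes, zero at the start; "wrist_torque": the same for the moment, N m; "finger_gap": finger opening in m.
Only numpy, scipy, OpenCV 4.12 (cv2) and the standard library are available. Lean on these libraries where they do the work, as an engineer would, in place of code of your own. Each camera call takes 0.05 s, during which the arm holds its last target.

TASK

A line hook is still caught in the slot of its carrier plate. Lift the linked pair off the pink block stack by the plate's tab, seat the plate in the holding stand with the hook hanging in the gap, and let go; then take the hook by its head, lift and twist it out through the slot while the plate stays seated. Stand the hook foot down in the deep bin, lay the plate flat, tab up, in the shallow tray, and leave the jar, bottle and cup behind them standing where they are.

Things in the scene. Friction and masses are not known exactly. Their poses are not given: they have to be found in the camera images.
- block: Stack of four pink pressed-board blocks, fixed, 90 (x) x 130 (y) x 110 mm high; origin at the centre of its underside, z up. At the start the plate lies on top with its slotted end overhanging the +x side by 65 mm.
- stand: Holding stand, fixed, aluminium on a dark base 190 (x) x 150 (y) x 12 mm; origin at the centre of its underside, z up. Two ledges run along x, tops 115 mm high, inner faces at y = +-36 mm; the gap between is open at both x ends. Cheeks (inner faces at y = +-55 mm) and corner stops (inner faces at x = +-85 mm, only at |y| 45 to 65 mm) rise 14 mm above the ledges.
- stand_seat (a point): Middle of the stand at the height of the ledge tops (115 mm above the stand's origin), axes as the stand's. The seated plate's origin lies here, its x axis along the stand's x axis (either way round), resting on both ledges between cheeks and stops with 5 mm play all round.
- bin: Deep black bin, fixed, open top, 110 x 110 x 100 mm high, wall 4 mm, floor about 4 mm; origin at the centre of its underside, z up. The hook stands in it, its head above the rim, and may lean on the rim.
- tray: Shallow grey tray, fixed, 210 (x) x 150 (y) x 35 mm high, wall 5 mm, floor about 5 mm; origin at the centre of its underside, z up. The plate lies in it lengthwise along x, either way round.
- plate: Steel carrier plate, loose, about 0.55 kg, 160 (x) x 100 (y) x 6 mm; origin at the centre of its underside, z up. A through slot 24 mm in x by 56 mm in y lies near its +x end (x from 44 to 68 mm), leaving a 12 mm end strip over which the hook hangs.
- plate_tab (a point): Centre of the plate's upright grip tab, 50 (x) x 10 (y) x 32 mm high, standing on the plate's top; point 5 mm in x and 22 mm above the plate's origin, close above the pair's centre of mass; axes as the plate's.
- plate_slot (a point): Centre of the slot at the plate's top face (x 56, y 0, z 6 mm from the plate's origin); axes as the plate's. The slot is 24 mm in x, 56 mm in y.
- hook: Loose aluminium hook, about 0.085 kg, of 10 mm thick bar, all in its x-z plane, 141 mm long; z up the stem, x from stem to claw. Origin on the axis of the 10 x 10 mm stem (z -95 to 10) at the underside of the claw arm (z 0 to 10, x to 37), whose tip (x 27 to 37) points down to z -20. The arm rests on the plate's end strip, the tip outside it: raise it 30 to 60 mm (79 jams the foot) to turn it.
- hook_head (a point): Centre of the hook's flat grip head, 24 (x) x 10 (y) x 36 mm (z), on top of the claw arm: 17 mm towards the claw (+x) from the stem's axis and 28 mm above the hook's origin; axes as the hook's.
- hook_foot (a point): Centre of the hook's foot, a bar 42 (x) x 10 (y) x 10 mm across the lower end of the stem; 17 mm behind (-x) and 118 mm below the head's centre; axes as the hook's. It passes the slot only with its length along the slot's length: hook turned a quarter turn (either way) about its stem from how it hangs, stem near the slot's centre.
- flux_jar: Bystander, loose: amber jar, 60 mm high; origin at the centre of its underside; to be left standing where it is.
- wash_bottle: Bystander, loose: white bottle, 130 mm high; origin at the centre of its underside; to be left standing where it is.
- cup: Bystander, loose: white cup, 70 mm high; origin at the centre of its underside; to be left standing where it is.
There are look-alikes about, which are no part of the job. There is more than one size of the hook; the one meant has the size given above.

How it is judged:
By the outcome, as a careful person would: the job done as asked, in the order asked, and still so for the second after the job is handed in, with the robot touching nothing.
It also fails if it takes over 72 s, if anything falls off the work surface, if the arm or the gripper's body presses on something with over 40 N, if the wrist force passes 120 N, or if a joint passes its speed limit or range.

## Working session

There is one attempt and no reset: what is moved stays moved. The work goes in short steps, Python scripts to look and compute and a shell command to move; the robot and the scene stay as the last step left them, time stands still between calls to the robot, and variables do not carry over. Pictures are saved under pics/ and viewed, and the job is handed in when it is done.

```bash
ls -la; mkdir -p pics; python3 - <<'E'
from workcell import status,get_image,bot
import cv2
print(status.read_state())
for n in ["scene","top","wrist"]:
    d=get_image(n); cv2.imwrite(f"pics/{n}0.png",d["pixels"]); print(n,d["vfov"],d["cx"],d["cy"],d["rvec"],d["tvec"])
E
```

```text
total 12
drwxr-xr-x  3 agent agent 4096 Dec  7 16:14 .
drwxr-xr-x 23 root  root  4096 Dec  7 16:14 ..
drwxr-xr-x  2 agent agent 4096 Dec  7 16:14 pics
{'time_s': 0.0, 'joint_pos': array([ 1.15598408e+00,  4.23788105e-01,  1.63071224e+00,  3.08800815e-05,
        1.08859467e+00, -1.89773083e-02]), 'dq': array([-0.00100906, -0.00033482,  0.00310129, -0.00058284, -0.00125381,
        0.00083678]), 'joint_torque': array([-1.11491099e-03, -5.44632483e+01, -2.73657238e+01,  6.42422657e-02,
        2.29131652e-02, -1.36774761e-04]), 'tcp_pos': array([0.24069935, 0.5761409 , 0.19912591]), 'eef_rot': array([-6.17677809e-01, -3.07991464e+00,  2.29510338e-03]), 'wrist_force': array([ 0.30535228,  0.02367506, -0.00759155]), 'wrist_torque': array([-0.07331492, -0.05541979, -0.04605723]), 'finger_gap': 0.0875967218560373}
scene 46.61422881926704 271.29341412402874 209.94172763114003 [ 1.79705354  1.26851961 -0.69057612] [-0.17093386 -0.13229895  1.83341188]
top 50.21838752184335 280.98380467910323 208.5559359433683 [ 2.14826114 -2.11795701  0.15607461] [0.00652972 0.51383365 1.0941102 ]
wrist 58.32434703147351 280.0048039653001 211.16842709463594 [-2.42284377 -1.61404413 -0.21475217] [-0.62472443 -0.03260864  0.39032313]
```

View pics/scene0.png

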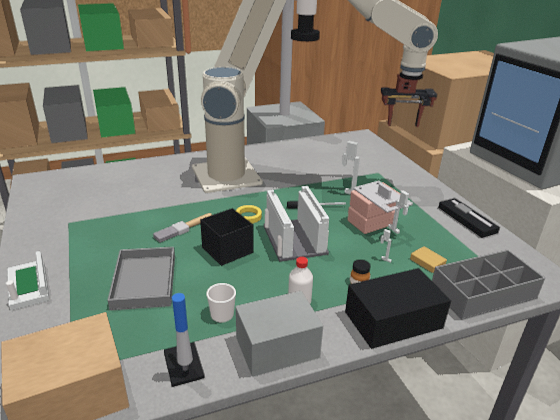

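View pics/top0.png

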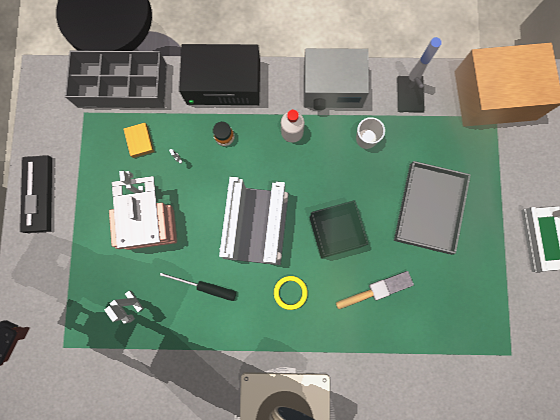

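View pics/wrist0.png

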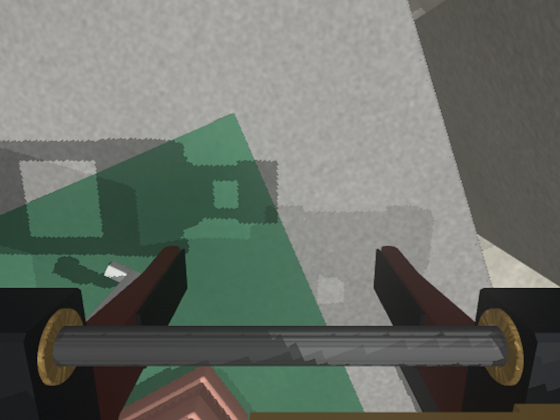

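```bash
cat > h.py <<'E'
import numpy as np,cv2,time
from scipy.spatial.transform import Rotation as R
from workcell import status,get_image,bot
def cam(d):
    f=d["pixels"].shape[0]/2/np.tan(np.radians(d["vfov"])/2)
    K=np.array([[f,0,d["cx"]],[0,f,d["cy"]],[0,0,1]])
    return K,R.from_rotvec(d["rvec"]).as_matrix(),np.array(d["tvec"])
def ray(d,u,v):
    K,Rm,t=cam(d); c=-Rm.T@t; r=Rm.T@np.linalg.inv(K)@np.array([u,v,1.]); return c,r/np.linalg.norm(r)
def onz(d,u,v,z):
    c,r=ray(d,u,v); return c+r*(z-c[2])/r[2]
def tri(*obs):
    A=np.zeros((3,3));b=np.zeros(3)
    for d,u,v in obs:
        c,r=ray(d,u,v);P=np.eye(3)-np.outer(r,r);A+=P;b+=P@c
    return np.linalg.solve(A,b)
def proj(d,p):
    K,Rm,t=cam(d); q=K@(Rm@np.asarray(p,float)+t); return q[:2]/q[2]
def crop(d,name,x0,y0,x1,y1,s):
    im=cv2.resize(d["pixels"][y0:y1,x0:x1],None,fx=s,fy=s,interpolation=cv2.INTER_CUBIC); cv2.imwrite("pics/"+name,im)
E
python3 - <<'E'
from h import *
import pickle
d=get_image("top");s=get_image("scene")
pickle.dump((d,s),open("v0.pkl","wb"))
crop(d,"t_plate.png",90,140,210,260,5)
crop(s,"s_plate.png",320,130,440,270,4)
crop(d,"t_stand.png",210,160,380,270,4)
crop(d,"t_tray.png",300,145,480,265,4)
E
```

```text
(no output)
```

View pics/t_plate.png

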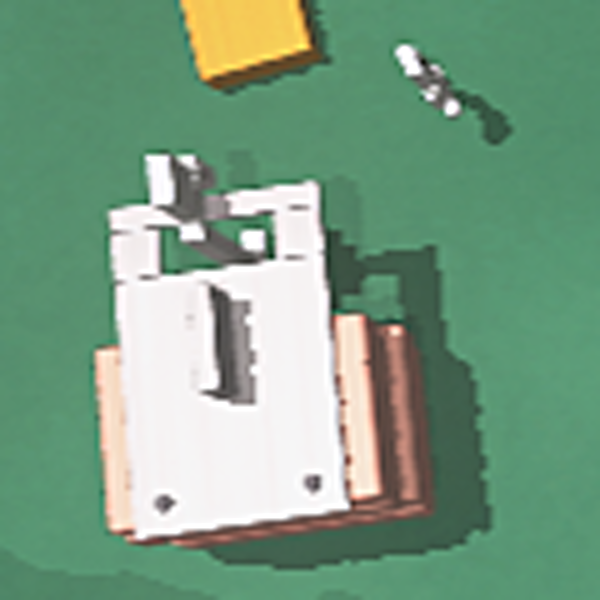

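View pics/s_plate.png

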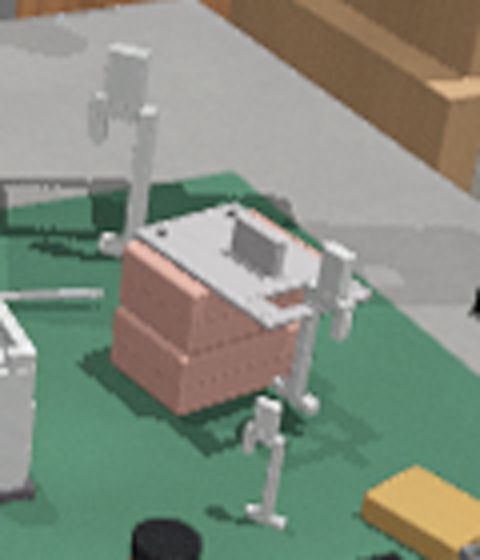

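View pics/t_stand.png

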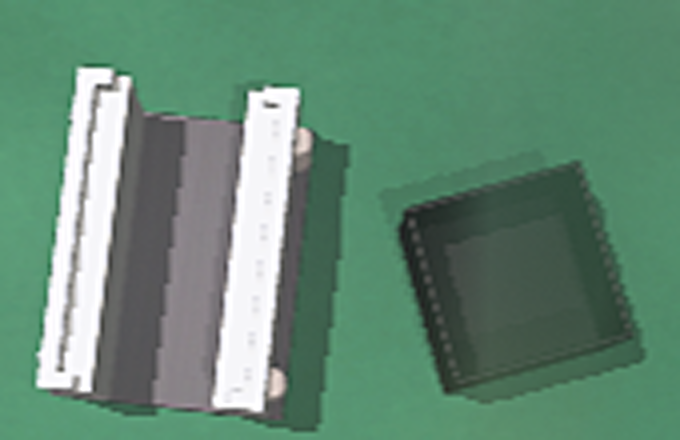

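View pics/t_tray.png

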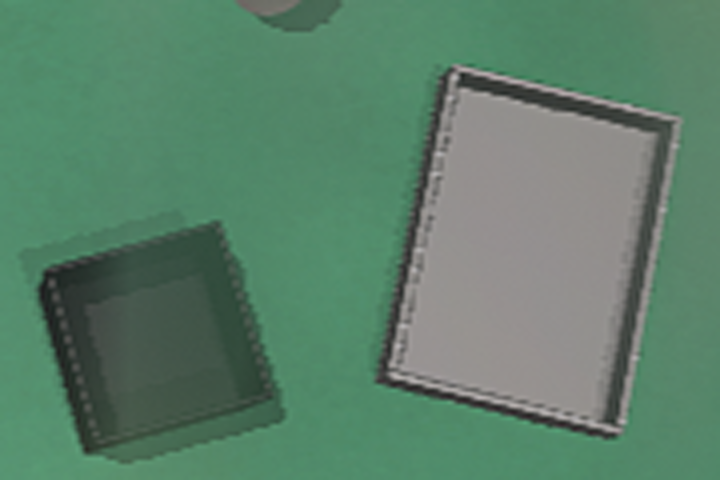

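```bash
python3 - <<'E'
from h import *
import pickle
d,s=pickle.load(open("v0.pkl","rb"))
crop(d,"z1.png",215,170,295,270,6)
crop(d,"z2.png",305,190,375,265,8)
crop(d,"z3.png",105,160,180,255,6)
crop(s,"z4.png",255,180,340,265,7)
E
```

```text
(no output)
```

View pics/z1.png

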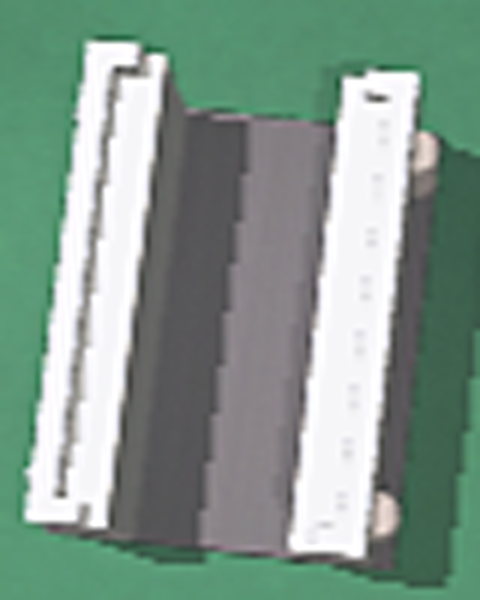

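View pics/z2.png

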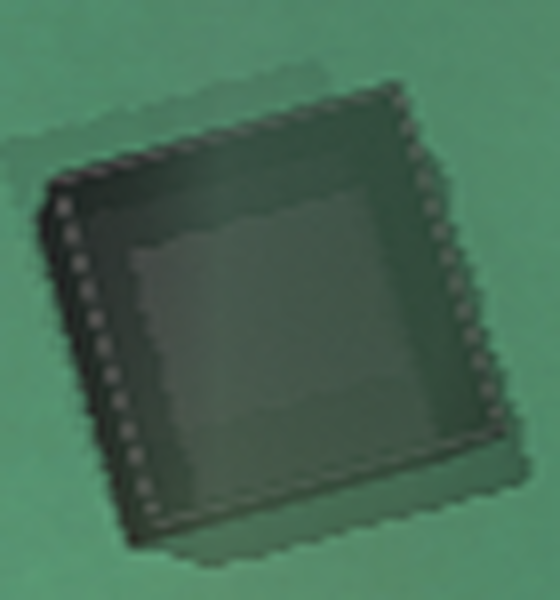

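View pics/z3.png

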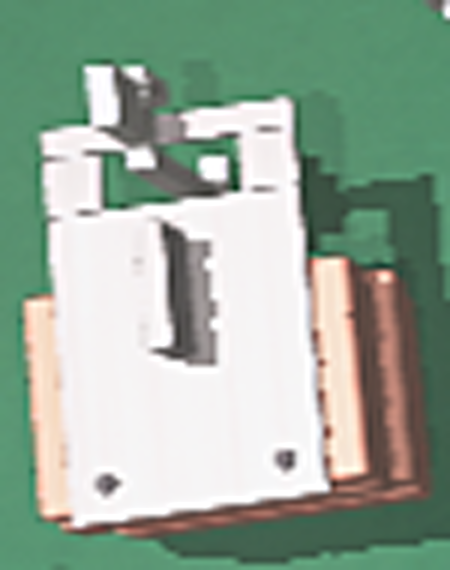

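View pics/z4.png

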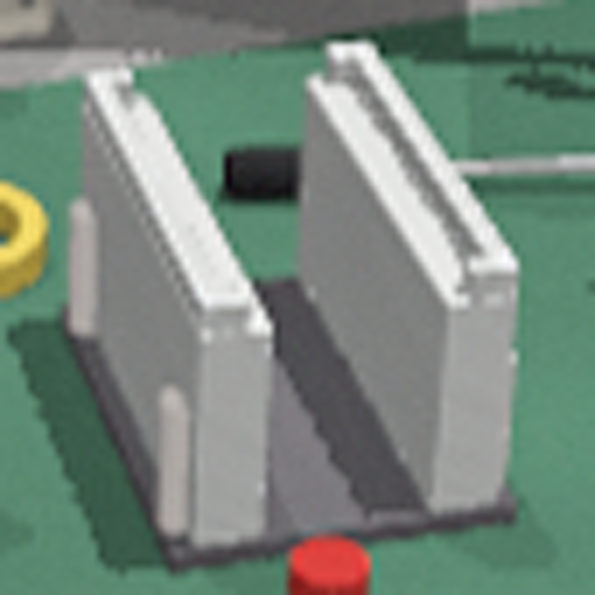

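```bash
cat > m.py <<'E'
from h import *
import pickle
d,s=pickle.load(open("v0.pkl","rb"))
def px(X,Y,x0,y0,k): return x0+(X+.5)/k-.5,y0+(Y+.5)/k-.5
def P(pts,x0,y0,k,z): return np.array([onz(d,*px(X,Y,x0,y0,k),z) for X,Y in pts])
def fit(model,pts):
    m=np.array(model,float);p=pts[:,:2]
    mc,pc=m.mean(0),p.mean(0);H=(m-mc).T@(p-pc);a=np.arctan2(H[0,1]-H[1,0],H[0,0]+H[1,1])
    Rm=np.array([[np.cos(a),-np.sin(a)],[np.sin(a),np.cos(a)]]);t=pc-Rm@mc
    return t,np.degrees(a),((m@Rm.T+t-p)*1000).round(1).tolist()
print("plate",fit([(.08,.05),(.08,-.05),(-.08,-.05),(-.08,.05)],P([(42,132),(292,97),(328,492),(75,528)],105,160,6,.116)))
a=P([(166,58),(343,78),(290,550),(107,525)],215,170,6,.115);print("ledge",a[:,:2],a[:,:2].mean(0),np.linalg.norm(a-np.roll(a,1,0),axis=1))
print("stand",fit([(.095,.036),(.095,-.036),(-.095,-.036),(-.095,.036)],a))
a=P([(88,40),(418,72),(366,557),(25,520)],215,170,6,.129);print("cheek",np.linalg.norm(a-np.roll(a,1,0),axis=1))
print("stand",fit([(.095,.065),(.095,-.065),(-.095,-.065),(-.095,.065)],a))
print("tray",fit([(.105,.075),(.105,-.075),(-.105,-.075),(-.105,.075)],P([(455,66),(680,119),(618,436),(386,378)],300,145,4,.035)))
print("bin",fit([(.055,.055),(.055,-.055),(-.055,-.055),(-.055,.055)],P([(58,185),(400,85),(505,432),(142,528)],305,190,8,.1)))
E
python3 m.py
```

```text
plate (array([0.49067332, 0.35796436]), np.float64(8.781237361406818), [[0.4, -0.1], [0.1, 0.4], [-0.3, -0.4], [-0.1, 0.2]])
ledge [[0.5716138  0.10655752]
 [0.56435403 0.03581069]
 [0.37736049 0.05290331]
 [0.38596003 0.12413651]] [0.47482209 0.07985201] [0.18648416 0.07111834 0.18777311 0.0717504 ]
stand (array([0.47482209, 0.07985201]), np.float64(-5.449271511573974), [[1.2, 0.1], [1.6, -0.8], [-0.5, 0.1], [-2.3, 0.6]])
cheek [0.18943713 0.13066903 0.19028132 0.13142393]
stand (array([0.47516447, 0.07976077]), np.float64(-5.244950928730371), [[0.4, -0.3], [-0.2, 0.5], [0.1, 0.6], [-0.2, -0.8]])
tray (array([ 0.52505399, -0.37267003]), np.float64(-13.50934725623253), [[1.5, 1.6], [-0.2, -1.5], [-1.1, -1.3], [-0.3, 1.2]])
bin (array([ 0.45966469, -0.12591074]), np.float64(15.679269770565591), [[2.5, 2.8], [0.5, -0.6], [-1.6, -0.5], [-1.5, -1.7]])
```

Candidates for the hook (scene px):
- (402,200): hangs in the plate slot, middle size.
- (352,165): larger hook, standing alone by the robot.
- (387,245): smaller hook, standing alone.

Candidates for the other targets:
- **Bin:** the black cube (227,235), or the black box (398,305) at the back, which is closed and too large.
- **Tray:** the grey tray (143,277), the divided grey box (488,283), or the white tray with green (27,280).
- **Plate:** only the one on the pink stack (380,195).

I choose the hook in the plate, the black cube bin at top px (340,230) and the flat grey tray at top px (432,207). The close crops confirmed the hook in the slot, with its claw over the end strip.

```bash
cat >> h.py <<'E'
def togo(x,y,z,yang=None,st=None):
    """tool-frame shift (cm) and wz turn (deg) still to go; yang = wanted world angle of tool y (deg, mod 180)"""
    st=st or status.read_state(); Rm=R.from_rotvec(st["eef_rot"]).as_matrix()
    ya=np.degrees(np.arctan2(Rm[1,1],Rm[0,1]))
    dl=Rm.T@(np.array([x,y,z])-st["tcp_pos"])*100
    print("t",round(st["time_s"],2),"tcp",st["tcp_pos"].round(4),"yang",ya.round(2),"tilt",np.degrees(np.arccos(-Rm[2,2])).round(2),"F",st["wrist_force"].round(1),"gap",round(st["finger_gap"],4),"q",st["joint_pos"].round(2))
    print("tool shift cm (before turning)",dl.round(2))
    if yang is not None:
        w=-((yang-ya+90)%180-90); print("wz",round(w,2))
        R2=Rm@R.from_rotvec([0,0,np.radians(w)]).as_matrix(); print("shift after turn",(R2.T@(np.array([x,y,z])-st["tcp_pos"])*100).round(2))
def local(o,yaw,p):
    a=np.radians(yaw);return np.array([o[0]+np.cos(a)*p[0]-np.sin(a)*p[1],o[1]+np.sin(a)*p[0]+np.cos(a)*p[1]])
E
python3 - <<'E'
from h import *
import pickle
d,s=pickle.load(open("v0.pkl","rb"))
print("big hook", tri((d,140,297),(s,352,147)), "foot",onz(s,352,190,0.005))
p=local((.4907,.358),8.78,(.005,0));print(p)
togo(p[0],p[1],.2,98.78)
# hook head points in both views: scene head top centre, top head top centre
print("head", tri((d,90+(172+.5)/5,140+158/5),(s,320+336/4,130+245/4)), "slot", local((.4907,.358),8.78,(.056,0)))
E
```

```text
big hook [0.30199124 0.32778644 0.19269857] foot [0.26313007 0.39232079 0.005     ]
[0.49564141 0.3587632 ]
t 0.25 tcp [0.2409 0.5764 0.1995] yang 67.32 tilt 0.04 F [ 0.7 -0.3 -0.4] gap 0.0881 q [ 1.16  0.42  1.63 -0.    1.09 -0.02]
tool shift cm (before turning) [-31.9  -10.26  -0.04]
wz -31.46
shift after turn [-21.86 -25.4   -0.04]
head [0.57479819 0.37230483 0.16822597] slot [0.54604378 0.36654789]
```

```bash
python3 -m inch '-1 0 0 -1 0 0 -6.3; -1 0 0 -1 0 0 -6.3; -1 0 0 -1 0 0 -6.3; -1 0 0 -1 0 0 -6.3;-1 0 0 -1 0 0 -6.26; -1 -2.2 -2.5 0 0 0 0; -1 -2.2 -2.5 0 0 0 0; -1 -2.2 -2.5 0 0 0 0' 40
python3 -m inch '-1 -2.2 -2.5 0 0 0 0; -1 -2.2 -2.5 0 0 0 0; -1 -2.2 -2.5 0 0 0 0; -1 -2.2 -2.5 0 0 0 0; -1 -2.2 -2.5 0 0 0 0; -1 -2.1 -2.6 0 0 0 0; -1 -1.3 -2 0 0 0 0; -1 -.8 -.8 0 0 0 0'
python3 - <<'E'
from h import *
togo(.4956,.3588,.12,98.78)
d=get_image("wrist");cv2.imwrite("pics/w1.png",d["pixels"])
E
```

```text
time_s: 0.92
tcp_pos: [0.318, 0.5121, 0.25]
eef_rot: [-0.243, 3.132, 0.0]
wrist_force: [-0.5, -0.0, -0.5]
finger_gap: 0.0877
time_s: 1.58
tcp_pos: [0.4969, 0.3566, 0.2498]
eef_rot: [-0.237, 3.133, -0.001]
wrist_force: [0.0, 0.4, -0.7]
finger_gap: 0.0879
t 1.58 tcp [0.4969 0.3566 0.2498] yang 98.64 tilt 0.04 F [ 0.   0.4 -0.7] gap 0.0879 q [ 0.6   0.35  1.62 -0.    1.17 -1.12]
tool shift cm (before turning) [ 0.09  0.25 12.98]
wz -0.14
shift after turn [ 0.09  0.25 12.98]
```

View pics/w1.png

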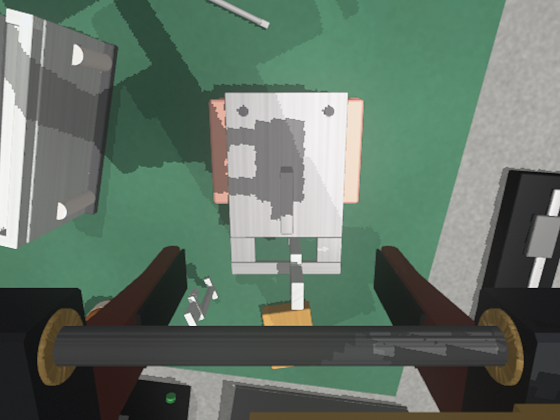

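```bash
python3 - <<'E'
from h import *
d=get_image("wrist");crop(d,"w1z.png",220,80,360,320,3)
for nm,p,z in [("tabtop+x",(.03,0),.148),("tabtop-x",(-.02,0),.148),("TL",(.08,.05),.116),("TR",(.08,-.05),.116),("BR",(-.08,-.05),.116),("BL",(-.08,.05),.116)]:
    q=local((.4907,.358),8.78,p); print(nm,proj(d,[*q,z]).round(1))
E
```

```text
tabtop+x [282.9 230.7]
tabtop-x [282.8 168.7]
TL [337.1 271.4]
TR [228.2 271.6]
BR [220.5  88.7]
BL [344.5  88.4]
```

View pics/w1z.png

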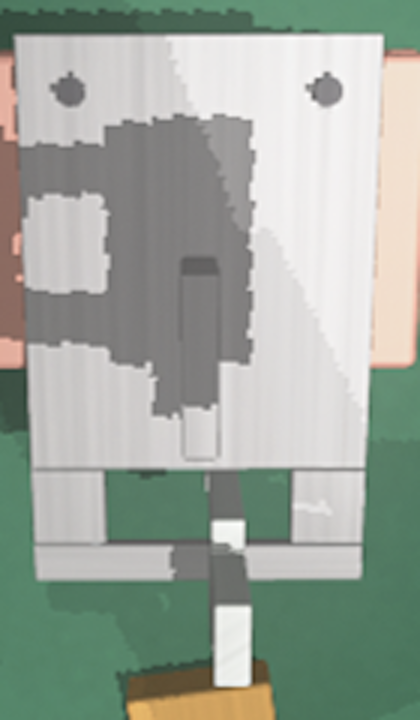

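```bash
python3 -m inch '-.3 0 .2 2 0 0 0; -.3 0 .2 3 0 0 0; -.3 0 0 3 0 0 0; -.3 0 0 2 0 0 0;-.3 0 0 1.5 0 0 0; -.3 0 0 1 0 0 0; -.3 0 0 .4 0 0 0; -.3 0 0 0 0 0 0'
python3 - <<'E'
from h import *
togo(.4956,.3588,.12,98.78)
d=get_image("wrist");cv2.imwrite("pics/w2.png",d["pixels"])
E
```

```text
time_s: 2.35
tcp_pos: [0.4936, 0.3635, 0.1202]
eef_rot: [0.242, -3.131, 0.001]
wrist_force: [-0.3, -0.5, 0.1]
finger_gap: 0.0573
t 2.35 tcp [0.4936 0.3635 0.1202] yang 98.84 tilt 0.07 F [-0.3 -0.5  0.1] gap 0.0573 q [ 0.62  0.5   1.71  0.    0.93 -1.11]
tool shift cm (before turning) [-0.12 -0.49  0.02]
wz 0.06
shift after turn [-0.12 -0.49  0.02]
```

View pics/w2.png

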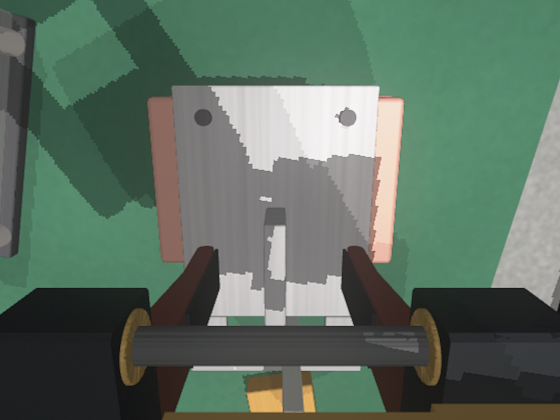

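```bash
python3 -m inch '-.3 -.1 -.37 0 0 0 0; -.3 0 0 0 0 0 0; 1 0 0 0 0 0 0;1 0 0 0 0 0 0;1 0 0 0 0 0 0;1 0 0 0 0 0 0;1 0 0 0 0 0 0;1 0 0 0 0 0 0' 50
python3 -m inch '1 0 0 0 0 0 0;1 0 0 0 0 0 0;1 0 0 -.4 0 0 0;1 0 0 -.6 0 0 0;1 0 0 -.6 0 0 0;1 0 0 -.4 0 0 0;1 0 0 0 0 0 0' 50
python3 - <<'E'
from h import *
togo(.4956,.3588,.12,98.78)
for n in ["wrist","scene"]:
    d=get_image(n);cv2.imwrite(f"pics/{n}3.png",d["pixels"])
crop(d,"s3z.png",320,100,460,270,4)
E
```

```text
time_s: 3.07
tcp_pos: [0.4961, 0.3594, 0.1209]
eef_rot: [-0.24, 3.132, 0.0]
wrist_force: [0.2, 0.2, 0.0]
finger_gap: 0.0206
time_s: 3.65
tcp_pos: [0.4966, 0.3597, 0.142]
eef_rot: [-0.24, 3.131, 0.001]
wrist_force: [-0.7, 0.4, -6.2]
finger_gap: 0.0089
t 3.65 tcp [0.4966 0.3597 0.142 ] yang 98.78 tilt 0.09 F [-0.7  0.4 -6.2] gap 0.0089 q [ 0.61  0.47  1.7  -0.    0.97 -1.12]
tool shift cm (before turning) [ 0.12 -0.07  2.2 ]
wz 0.0
shift after turn [ 0.12 -0.07  2.2 ]
```

View pics/wrist3.png

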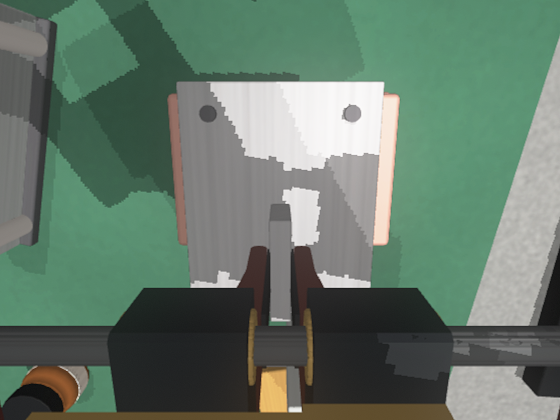

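View pics/s3z.png

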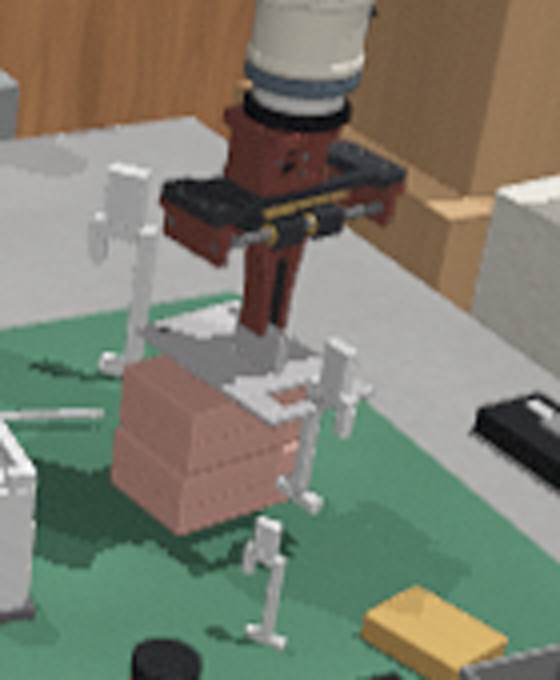

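```bash
python3 -m inch '1 0 0 -.8 0 0 1; 1 0 0 -1.6 0 0 2; 1 0 0 -2.2 0 0 2.3; 1 0 0 -2.4 0 0 2.5;1 0 0 -2.2 0 0 2.3;1 0 0 -1.8 0 0 2;1 0 0 -1.2 0 0 1.5;1 0 0 -.6 0 0 .5'
python3 - <<'E'
from h import *
togo(.481,.0792,.27,84.7)
E
```

```text
time_s: 4.42
tcp_pos: [0.4967, 0.3598, 0.2714]
eef_rot: [0.149, 3.136, 0.003]
wrist_force: [-0.1, 0.5, -6.2]
finger_gap: 0.0092
t 4.42 tcp [0.4967 0.3598 0.2714] yang 84.58 tilt 0.17 F [-0.1  0.5 -6.2] gap 0.0092 q [ 0.61  0.33  1.59  0.    1.21 -0.87]
tool shift cm (before turning) [ -1.09 -28.08   0.08]
wz -0.12
shift after turn [ -1.03 -28.09   0.08]
```

```bash
python3 -m inch '1 -.1 -.4 0 0 0 0;1 -.2 -.9 0 0 0 0;1 -.2 -1.4 0 0 0 0;1 -.2 -1.9 0 0 0 0;1 -.2 -2.3 0 0 0 0;1 -.1 -2.5 0 0 0 0;1 0 -2.6 0 0 0 0;1 0 -2.6 0 0 0 0'
python3 -m inch '1 0 -2.6 0 0 0 0;1 0 -2.5 0 0 0 0;1 0 -2.3 0 0 0 0;1 0 -1.9 0 0 0 0;1 0 -1.6 0 0 0 0;1 0 -1.2 0 0 0 0;1 0 -.9 0 0 0 0;1 0 -.4 0 0 0 0'
python3 -m inch '1 0 0 0 0 0 0;1 0 0 0 0 0 0'
python3 - <<'E'
from h import *
togo(.481,.0792,.27,84.7)
for n in ["top","wrist","scene"]:
    d=get_image(n);cv2.imwrite(f"pics/{n}4.png",d["pixels"])
crop(d,"s4z.png",240,60,400,270,3)
E
```

```text
time_s: 5.08
tcp_pos: [0.4913, 0.2104, 0.2675]
eef_rot: [-0.146, -3.136, 0.002]
wrist_force: [-0.0, 0.0, -6.2]
finger_gap: 0.0094
time_s: 5.75
tcp_pos: [0.4795, 0.0782, 0.2684]
eef_rot: [-0.148, -3.137, 0.001]
wrist_force: [0.4, -0.7, -7.1]
finger_gap: 0.0093
time_s: 5.92
tcp_pos: [0.4801, 0.0799, 0.2688]
eef_rot: [-0.146, -3.138, -0.001]
wrist_force: [0.3, 1.0, -6.7]
finger_gap: 0.0088
t 5.92 tcp [0.4801 0.0799 0.2688] yang 84.67 tilt 0.02 F [ 0.3  1.  -6.7] gap 0.0088 q [ 0.14  0.14  1.86  0.    1.15 -1.34]
tool shift cm (before turning) [-0.09 -0.06 -0.12]
wz -0.03
shift after turn [-0.09 -0.06 -0.12]
```

View pics/wrist4.png

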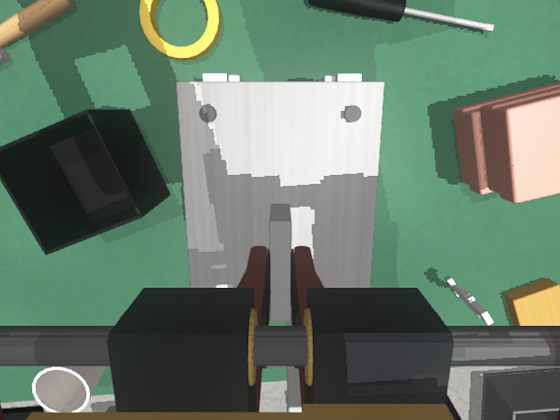

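View pics/s4z.png

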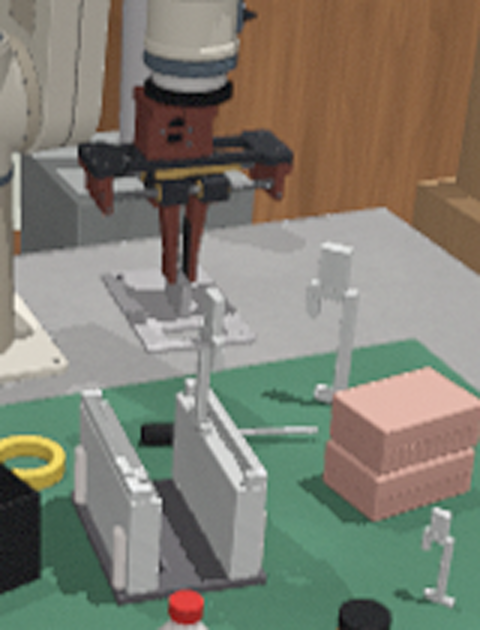

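View pics/top4.png

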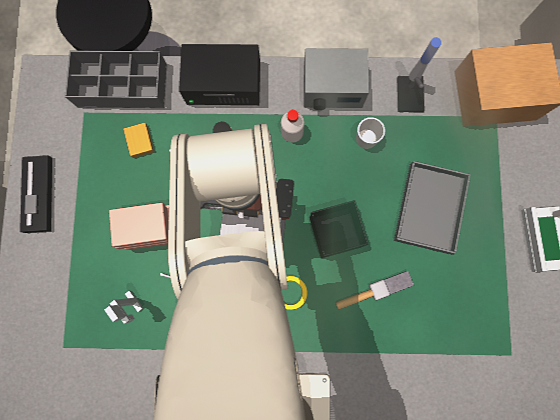

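```bash
python3 - <<'E'
from h import *
d=get_image("wrist");crop(d,"w4z.png",160,60,400,130,3)
st=status.read_state();Rm=R.from_rotvec(st["eef_rot"]).as_matrix()
def tl(u,v,z): return (Rm.T@(onz(d,u,v,z)-st["tcp_pos"])*1000).round(1)
print("plate back", tl(178,83,st["tcp_pos"][2]-.0045),tl(384,83,st["tcp_pos"][2]-.0045))
print("stand back .129", tl(203,74,.129),tl(361,74,.129))
E
```

```text
plate back [ 83.  -48.3   4.5] [83.  50.1  4.5]
stand back .129 [ 98.3 -62.3 139.8] [ 98.3  66.3 139.8]
```

View pics/w4z.png

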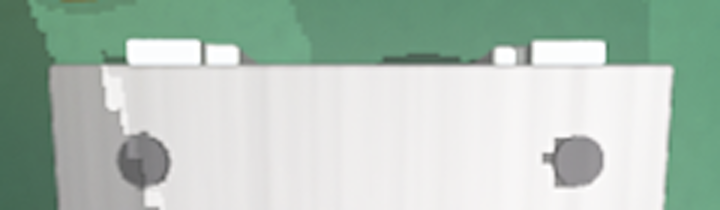

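```bash
python3 -m inch '1 0 0 .8 0 0 0;1 0 0 1.6 0 0 0;1 0 0 2.2 0 0 0;1 0 0 2.4 0 0 0;1 0 0 2.2 0 0 0;1 0 0 1.6 0 0 0;1 0 0 1.1 0 0 0;1 0 0 .5 0 0 0'
python3 - <<'E'
from h import *
togo(.481,.0792,.1255,84.7)
d=get_image("wrist");cv2.imwrite("pics/w5.png",d["pixels"])
d=get_image("scene");crop(d,"s5z.png",240,100,360,270,4)
E
```

```text
time_s: 6.78
tcp_pos: [0.4789, 0.0798, 0.1427]
eef_rot: [-0.145, -3.135, 0.001]
wrist_force: [-0.3, -0.3, -7.3]
finger_gap: 0.0091
t 6.78 tcp [0.4789 0.0798 0.1427] yang 84.71 tilt 0.18 F [-0.3 -0.3 -7.3] gap 0.0091 q [ 0.14  0.3   1.98  0.    0.87 -1.34]
tool shift cm (before turning) [-0.22 -0.04  1.72]
wz 0.01
shift after turn [-0.22 -0.04  1.72]
```

View pics/w5.png

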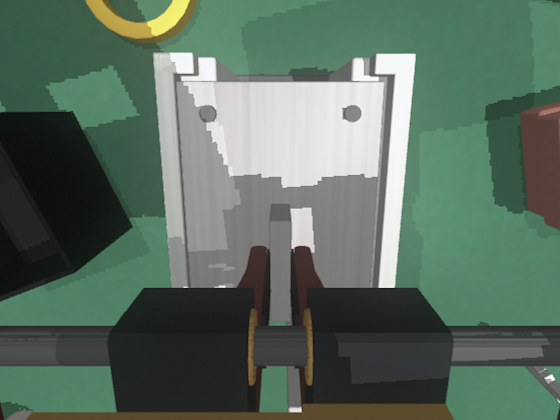

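View pics/s5z.png

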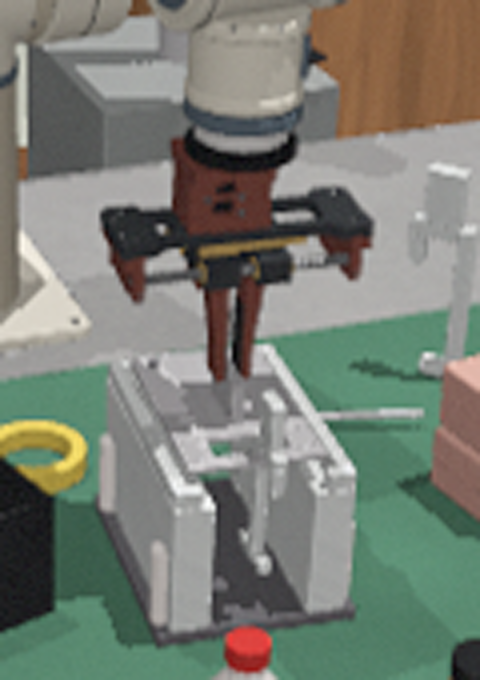

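```bash
python3 - <<'E'
from h import *
d=get_image("wrist");crop(d,"w5z.png",145,40,425,130,2.8)
st=status.read_state();Rm=R.from_rotvec(st["eef_rot"]).as_matrix()
def tl(u,v,z): return (Rm.T@(onz(d,u,v,z)-st["tcp_pos"])*1000).round(1)
print("plate back", tl(177,82,st["tcp_pos"][2]-.0045),tl(384,82,st["tcp_pos"][2]-.0045))
print("stand back outer .129", tl(154,53,.129),tl(414.5,53.5,.129))
print("stop inner",tl(182,72.5,.129))
togo(.481,.0792,.1255,84.7)
E
```

```text
plate back [ 84.1 -48.8   4.5] [84.1 49.7  4.5]
stand back outer .129 [ 98.4 -62.1  15.8] [98.2 66.7 15.7]
stop inner [ 89.3 -48.9  15.8]
t 6.93 tcp [0.4802 0.0799 0.1447] yang 84.71 tilt 0.03 F [-0.4  0.6 -7.5] gap 0.0094 q [ 0.14  0.3   1.97 -0.    0.87 -1.34]
tool shift cm (before turning) [-0.09 -0.06  1.92]
wz 0.01
shift after turn [-0.09 -0.06  1.92]
```

View pics/w5z.png

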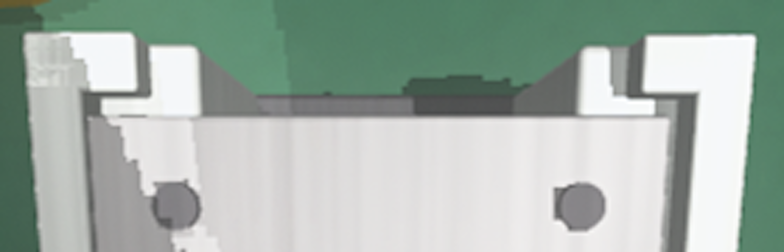

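```bash
python3 -m inch '1 0 .13 .5 0 0 0;1 0 0 .5 0 0 0;1 0 0 .4 0 0 0;1 0 0 .2 0 0 0;1 0 0 .15 0 0 0;1 0 0 .1 0 0 0;1 0 0 0 0 0 0'
python3 - <<'E'
from h import *
togo(.481,.0792,.1255,84.7)
E
```

```text
time_s: 7.52
tcp_pos: [0.4802, 0.0809, 0.1263]
eef_rot: [-0.146, -3.138, 0.0]
wrist_force: [-0.6, -0.8, -6.5]
finger_gap: 0.0092
t 7.52 tcp [0.4802 0.0809 0.1263] yang 84.68 tilt 0.01 F [-0.6 -0.8 -6.5] gap 0.0092 q [ 0.14  0.33  1.99 -0.    0.82 -1.34]
tool shift cm (before turning) [-0.1  -0.16  0.08]
wz -0.02
shift after turn [-0.1  -0.16  0.08]
```

```bash
python3 -m inch '1 0 0 .06 0 0 0;1 0 0 .06 0 0 0;1 0 0 0 0 0 0'
python3 - <<'E'
from h import *
togo(.481,.0792,.1255,84.7)
E
```

```text
time_s: 7.77
tcp_pos: [0.4804, 0.081, 0.1258]
eef_rot: [0.146, 3.138, 0.0]
wrist_force: [-3.6, -0.3, 2.5]
finger_gap: 0.0092
t 7.77 tcp [0.4804 0.081  0.1258] yang 84.68 tilt 0.03 F [-3.6 -0.3  2.5] gap 0.0092 q [ 0.14  0.33  1.99 -0.    0.82 -1.34]
tool shift cm (before turning) [-0.07 -0.17  0.03]
wz -0.02
shift after turn [-0.07 -0.17  0.03]
```

```bash
python3 -m inch '0.1 0 0 0 0 0 0;0.1 0 0 0 0 0 0;0.1 0 0 0 0 0 0;0.1 0 0 -.5 0 0 0;0.1 0 0 -1.5 0 0 0;0.1 0 0 -2 0 0 0;0.1 0 0 -2 0 0 0;0.1 0 0 -2 0 0 0'
python3 -m inch '0.1 1 0 -1 0 0 0;0.1 2 0 0 0 0 0;0.1 2 0 0 0 0 0;0.1 1 0 0 0 0 0;.1 0 0 0 0 0 0'
python3 - <<'E'
from h import *
togo(.481,.0792,.1255,84.7)
for n in ["wrist","scene"]:
    d=get_image(n);cv2.imwrite(f"pics/{n}6.png",d["pixels"])
crop(d,"s6z.png",240,130,360,270,4)
E
```

```text
time_s: 8.43
tcp_pos: [0.4803, 0.081, 0.2064]
eef_rot: [0.146, 3.138, 0.0]
wrist_force: [0.3, -0.2, -0.4]
finger_gap: 0.0395
time_s: 8.85
tcp_pos: [0.4188, 0.0866, 0.2154]
eef_rot: [-0.145, -3.138, 0.0]
wrist_force: [0.1, -0.8, 0.6]
finger_gap: 0.0395
t 8.85 tcp [0.4188 0.0866 0.2154] yang 84.71 tilt 0.03 F [ 0.1 -0.8  0.6] gap 0.0395 q [ 0.18  0.11  2.03  0.    1.01 -1.3 ]
tool shift cm (before turning) [-6.27 -0.16  8.98]
wz 0.01
shift after turn [-6.27 -0.16  8.98]
```

View pics/wrist6.png

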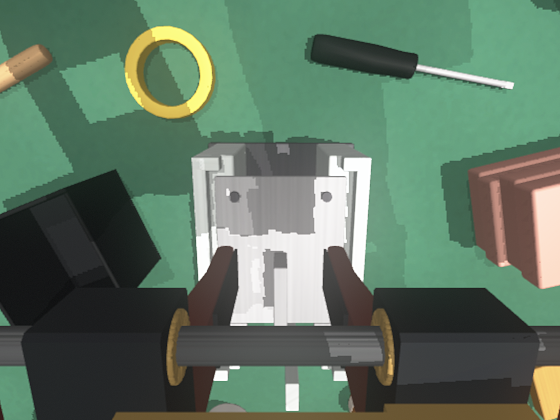

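View pics/s6z.png

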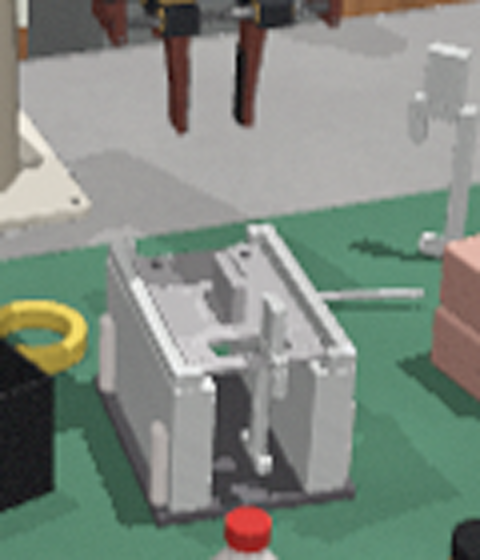

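```bash
python3 -m inch '0.1 -1 0 -1 0 0 0;0.1 -2.5 0 -1 0 0 0;0.1 -4 0 -1 0 0 0;0.1 -4 0 -.5 0 0 0;.1 -3.5 0 0 0 0 0;.1 -2 0 0 0 0 0;.1 -1 0 0 0 0 0;.1 0 0 0 0 0 0'
python3 - <<'E'
from h import *
togo(.481,.0792,.1255,84.7)
for n in ["wrist","scene"]:
    d=get_image(n);cv2.imwrite(f"pics/{n}7.png",d["pixels"])
crop(d,"s7z.png",260,160,350,270,6)
E
```

```text
time_s: 9.62
tcp_pos: [0.6018, 0.0694, 0.2493]
eef_rot: [-0.147, -3.138, 0.0]
wrist_force: [-0.6, 0.1, -0.9]
finger_gap: 0.0399
t 9.62 tcp [0.6018 0.0694 0.2493] yang 84.63 tilt 0.01 F [-0.6  0.1 -0.9] gap 0.0399 q [ 0.1   0.34  1.63 -0.    1.17 -1.38]
tool shift cm (before turning) [12.12 -0.15 12.38]
wz -0.07
shift after turn [12.12 -0.14 12.38]
```

View pics/wrist7.png

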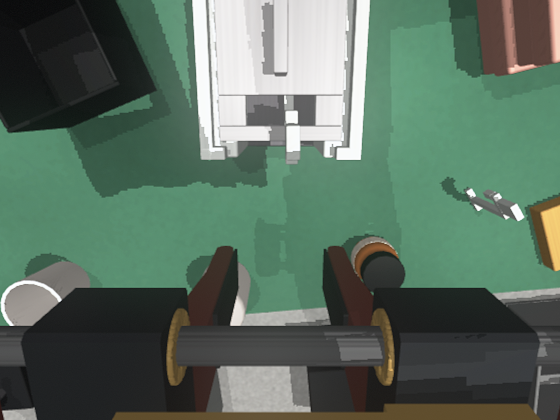

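View pics/s7z.png

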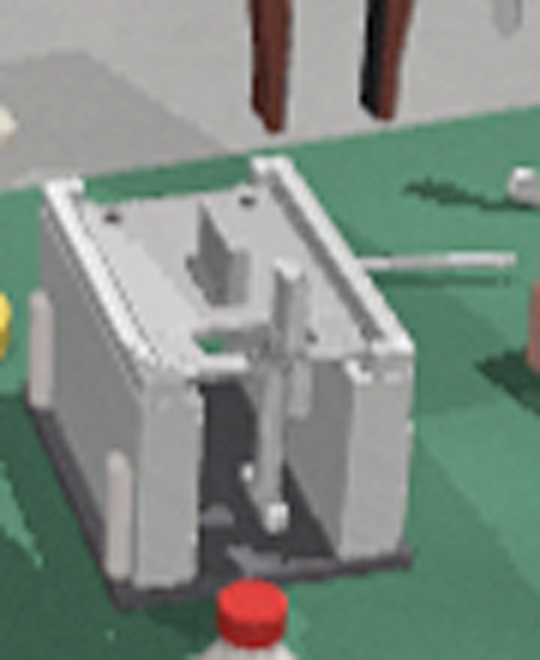

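```bash
python3 - <<'E'
from h import *
import pickle
d=get_image("wrist");s=get_image("scene");pickle.dump((d,s,status.read_state()),open("v7.pkl","wb"))
crop(d,"w7z.png",210,60,360,170,5)
E
```

```text
(no output)
```

View pics/w7z.png

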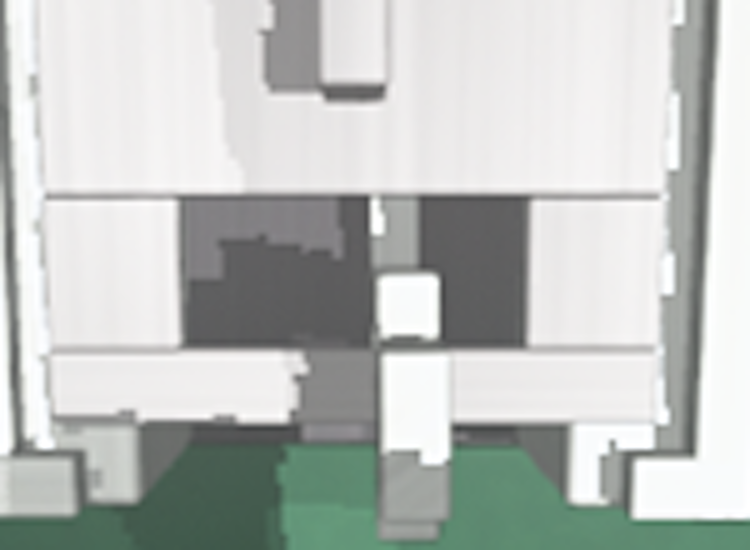

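```bash
cat > m2.py <<'E'
from h import *
import pickle
d,s,st=pickle.load(open("v7.pkl","rb"))
K,Rm,t=cam(d);print("cam",(-Rm.T@t).round(3),st["tcp_pos"])
def q(X,Y,z): return onz(d,210+(X+.5)/5-.5,60+(Y+.5)/5-.5,z)
o=np.array([.475,.0798]);a=np.radians(-5.3);Rp=np.array([[np.cos(a),-np.sin(a)],[np.sin(a),np.cos(a)]])
def L(n,X,Y,z): p=q(X,Y,z);print(n,p.round(4),"in seat mm",(Rp.T@(p[:2]-o)*1000).round(1))
L("slot -x+y",528,192,.121);L("slot -x-y",180,192,.121);L("slot +x-y",180,347,.121);L("slot +x+y",528,347,.121)
L("end +x-y",50,418,.121);L("end+x+y",657,422,.121)
L("arm back -y",377,272,.131);L("arm back +y",441,272,.131)
L("head back -y",381,352,.167);L("head back +y",449,352,.167)
L("head front?",381,520,.167);L("head front+y?",448,520,.167);L("h",448,455,.167)
L("tab +x",321,83,.153);L("tab+x",386,83,.153)
L("stand +x -y",0,515,.129);L("stand",632,518,.129)
E
python3 m2.py
```

```text
cam [0.528 0.077 0.435] [0.59842554 0.06995099 0.24995645]
slot -x+y [0.5224 0.1054 0.121 ] in seat mm [44.8 29.9]
slot -x-y [0.5173 0.0501 0.121 ] in seat mm [ 44.8 -25.7]
slot +x-y [0.5413 0.0473 0.121 ] in seat mm [ 69.  -26.3]
slot +x+y [0.5466 0.1038 0.121 ] in seat mm [69.  30.5]
end +x-y [0.5507 0.0246 0.121 ] in seat mm [ 80.5 -47.9]
end+x+y [0.5606 0.1241 0.121 ] in seat mm [81.1 52. ]
arm back -y [0.5324 0.0802 0.131 ] in seat mm [57.1  5.7]
arm back +y [0.5333 0.0902 0.131 ] in seat mm [57.1 15.7]
head back -y [0.5427 0.0794 0.167 ] in seat mm [67.4  5.8]
head back +y [0.5436 0.0888 0.167 ] in seat mm [67.4 15.3]
head front? [0.566  0.0773 0.167 ] in seat mm [90.9  5.9]
head front+y? [0.5669 0.0868 0.167 ] in seat mm [90.9 15.5]
h [0.5577 0.0875 0.167 ] in seat mm [81.7 15.4]
tab +x [0.5056 0.0744 0.153 ] in seat mm [30.9 -2.6]
tab+x [0.5064 0.0835 0.153 ] in seat mm [30.9  6.6]
stand +x -y [0.5648 0.0158 0.129 ] in seat mm [ 95.3 -55.5]
stand [0.5748 0.1181 0.129 ] in seat mm [95.9 47.3]
```

```bash
python3 - <<'E'
from h import *
togo(.5548,.0830,.134,84.7)
E
```

```text
t 9.82 tcp [0.5984 0.07   0.25  ] yang 84.7 tilt 0.07 F [-0.1 -1.3 -0.5] gap 0.0398 q [ 0.1   0.34  1.63  0.    1.17 -1.38]
tool shift cm (before turning) [ 4.45  0.9  11.6 ]
wz -0.0
shift after turn [ 4.45  0.9  11.6 ]
```

```bash
python3 -m inch '.45 .8 .2 1 0 0 0;.45 1.5 .3 1.5 0 0 0;.45 1.3 .3 1.5 0 0 0;.45 .6 .1 1 0 0 0;.45 .25 0 .5 0 0 0;.45 0 0 0 0 0 0;.45 0 0 0 0 0 0'
python3 - <<'E'
from h import *
togo(.5548,.0830,.134,84.7)
d=get_image("wrist");cv2.imwrite("pics/w8.png",d["pixels"])
E
```

```text
time_s: 10.4
tcp_pos: [0.5567, 0.0829, 0.1957]
eef_rot: [0.145, 3.137, 0.0]
wrist_force: [-0.1, 0.2, 0.4]
finger_gap: 0.0239
t 10.4 tcp [0.5567 0.0829 0.1957] yang 84.69 tilt 0.05 F [-0.1  0.2  0.4] gap 0.0239 q [ 0.13  0.34  1.77 -0.    1.03 -1.35]
tool shift cm (before turning) [ 0.2  -0.01  6.17]
wz -0.01
shift after turn [ 0.2  -0.01  6.17]
```

View pics/w8.png

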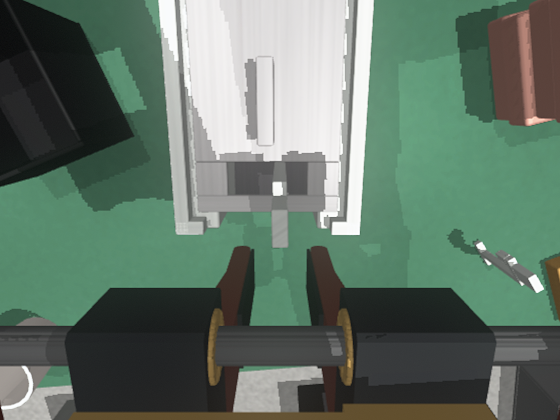

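```bash
python3 -m inch '.45 .1 0 .8 0 0 0;.45 .1 0 1.3 0 0 0;.45 0 0 1.4 0 0 0;.45 0 0 1.3 0 0 0;.45 0 0 .9 0 0 0;.45 0 0 .4 0 0 0;.45 0 0 .07 0 0 0;.45 0 0 0 0 0 0'
python3 - <<'E'
from h import *
togo(.5548,.0830,.134,84.7)
d=get_image("wrist");cv2.imwrite("pics/w9.png",d["pixels"])
E
```

```text
time_s: 11.12
tcp_pos: [0.5545, 0.0831, 0.1335]
eef_rot: [0.146, 3.138, 0.0]
wrist_force: [0.7, -0.9, 0.2]
finger_gap: 0.0238
t 11.12 tcp [0.5545 0.0831 0.1335] yang 84.68 tilt 0.01 F [ 0.7 -0.9  0.2] gap 0.0238 q [ 0.13  0.42  1.82 -0.    0.9  -1.35]
tool shift cm (before turning) [-0.03 -0.01 -0.05]
wz -0.02
shift after turn [-0.03 -0.01 -0.05]
```

View pics/w9.png

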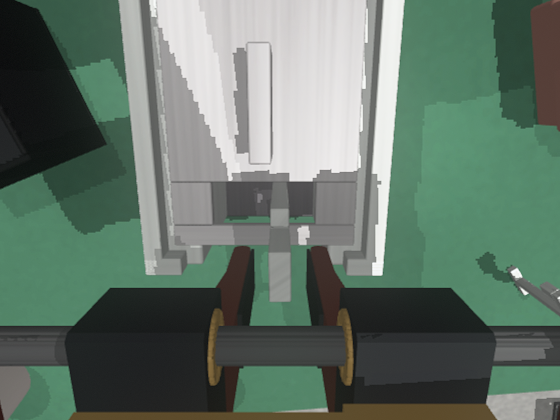

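```bash
python3 -m inch '1 0 0 0 0 0 0;1 0 0 0 0 0 0;1 0 0 0 0 0 0;1 0 0 0 0 0 0;1 0 0 -.4 0 0 0;1 0 0 -.7 0 0 0;1 0 0 -.7 0 0 0;1 0 0 -.4 0 0 0' 35
python3 - <<'E'
from h import *
togo(.5548,.0830,.134,84.7)
d=get_image("scene");crop(d,"s10z.png",240,90,360,270,4)
d=get_image("wrist");cv2.imwrite("pics/w10.png",d["pixels"])
E
```

```text
time_s: 11.83
tcp_pos: [0.5547, 0.0832, 0.1567]
eef_rot: [0.146, 3.137, 0.0]
wrist_force: [0.6, 0.3, -0.3]
finger_gap: 0.0095
t 11.83 tcp [0.5547 0.0832 0.1567] yang 84.68 tilt 0.07 F [ 0.6  0.3 -0.3] gap 0.0095 q [ 0.13  0.38  1.81  0.    0.95 -1.35]
tool shift cm (before turning) [-0.01 -0.02  2.27]
wz -0.02
shift after turn [-0.01 -0.02  2.27]
```

View pics/s10z.png

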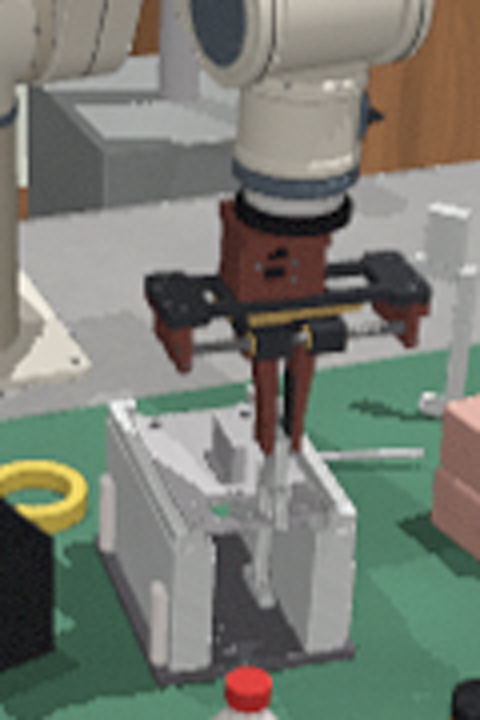

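View pics/w10.png

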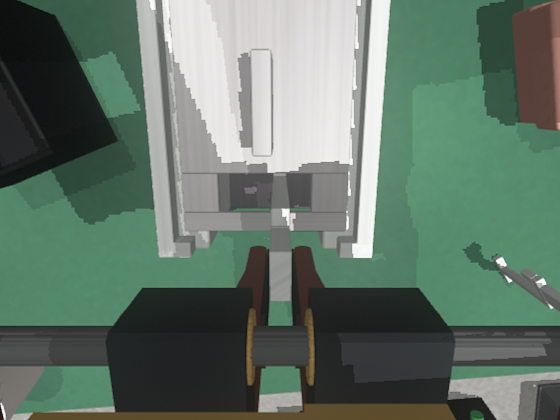

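```bash
python3 -m inch '1 0 0 -.6 0 0 0;1 0 0 -.8 0 0 0;1 0 0 -.6 0 0 0;1 0 0 -.3 0 0 0;1 .15 -.25 0 0 0 0;1 .23 -.36 0 0 0 0;1 .15 -.25 0 0 0 0;1 0 0 0 0 0 0'
python3 - <<'E'
from h import *
a=local((.475,.0798),-5.3,(.0742-.0,.002))
togo(a[0],a[1],.179,84.7)
d=get_image("wrist");cv2.imwrite("pics/w11.png",d["pixels"])
E
```

```text
time_s: 12.6
tcp_pos: [0.5473, 0.0744, 0.1781]
eef_rot: [-0.146, -3.137, 0.0]
wrist_force: [-0.2, -0.8, -0.7]
finger_gap: 0.0096
t 12.6 tcp [0.5473 0.0744 0.1781] yang 84.66 tilt 0.07 F [-0.2 -0.8 -0.7] gap 0.0096 q [ 0.11  0.35  1.81 -0.    0.99 -1.36]
tool shift cm (before turning) [-0.17  0.07 -0.09]
wz -0.04
shift after turn [-0.17  0.07 -0.09]
```

View pics/w11.png

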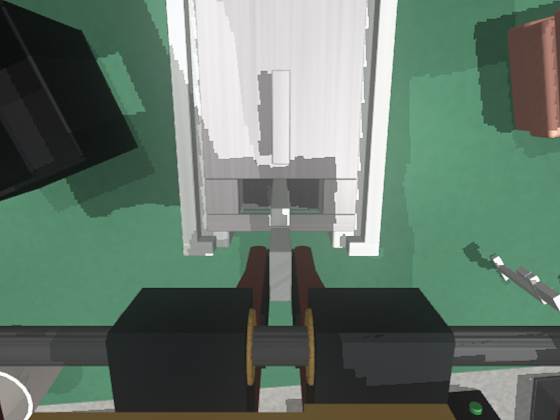

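```bash
python3 -m inch '1 0 -.1 0 0 0 3.4;1 0 -.2 0 0 0 6.9;1 0 -.2 0 0 0 6.9;1 0 -.2 0 0 0 6.9;1 0 -.2 0 0 0 6.9;1 0 -.2 0 0 0 6.9;1 0 -.1 0 0 0 3.4;1 0 0 0 0 0 0'
cat >> h.py <<'E'
def stem(hz=0):
    """stem position in seat mm, from tool pose (stem lies 17 mm along tool +x)"""
    st=status.read_state();Rm=R.from_rotvec(st["eef_rot"]).as_matrix();p=st["tcp_pos"]+Rm@[.017,0,0]
    a=np.radians(-5.3);v=p[:2]-[.475,.0798];print("stem in seat mm (want 56.8,2)",1000*(np.cos(a)*v[0]+np.sin(a)*v[1]),1000*(-np.sin(a)*v[0]+np.cos(a)*v[1]))
E
python3 - <<'E'
from h import *
stem();togo(.55,.07,.179,-5.3)
E
```

```text
time_s: 13.32
tcp_pos: [0.5434, 0.0641, 0.1782]
eef_rot: [-1.246, -2.883, 0.0]
wrist_force: [0.7, 0.1, -1.2]
finger_gap: 0.0095
stem in seat mm (want 56.8,2) 56.80184700174289 1.90288232763589
t 13.32 tcp [0.5434 0.0641 0.1782] yang 43.25 tilt 0.03 F [ 0.7  0.1 -1.2] gap 0.0095 q [ 0.1   0.34  1.82  0.    0.98 -0.66]
tool shift cm (before turning) [-0.02  0.89 -0.08]
wz 48.55
shift after turn [ 0.65  0.6  -0.08]
```

Twist 41° done with the stem in the slot centre; now the remaining 48.5°.

```bash
python3 -m inch '1 0 -.12 0 0 0 4.1;1 0 -.21 0 0 0 7.1;1 0 -.21 0 0 0 7.1;1 0 -.21 0 0 0 7.1;1 0 -.21 0 0 0 7.1;1 0 -.21 0 0 0 7.1;1 0 -.2 0 0 0 6.9;1 0 -.06 0 0 0 2.1'
python3 -m inch '1 0 0 0 0 0 0;1 0 0 0 0 0 0'
python3 - <<'E'
from h import *
stem();togo(.55,.07,.179,-5.3)
d=get_image("wrist");cv2.imwrite("pics/w12.png",d["pixels"])
d=get_image("scene");crop(d,"s12z.png",240,90,360,270,4)
E
```

```text
time_s: 13.98
tcp_pos: [0.5305, 0.0589, 0.1783]
eef_rot: [-2.324, -2.113, 0.001]
wrist_force: [-0.1, 0.4, -1.1]
finger_gap: 0.0097
time_s: 14.15
tcp_pos: [0.5308, 0.0589, 0.1784]
eef_rot: [-2.317, -2.122, 0.0]
wrist_force: [0.1, -0.3, -1.6]
finger_gap: 0.0097
stem in seat mm (want 56.8,2) 57.427790352525236 1.383830589525111
t 14.15 tcp [0.5308 0.0589 0.1784] yang -5.04 tilt 0.01 F [ 0.1 -0.3 -1.6] gap 0.0097 q [ 0.09  0.32  1.85 -0.    0.97  0.18]
tool shift cm (before turning) [ 1.27  1.81 -0.06]
wz 0.26
shift after turn [ 1.28  1.81 -0.06]
```

View pics/w12.png

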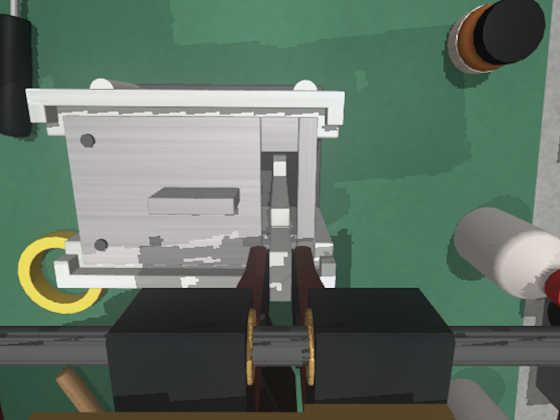

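View pics/s12z.png

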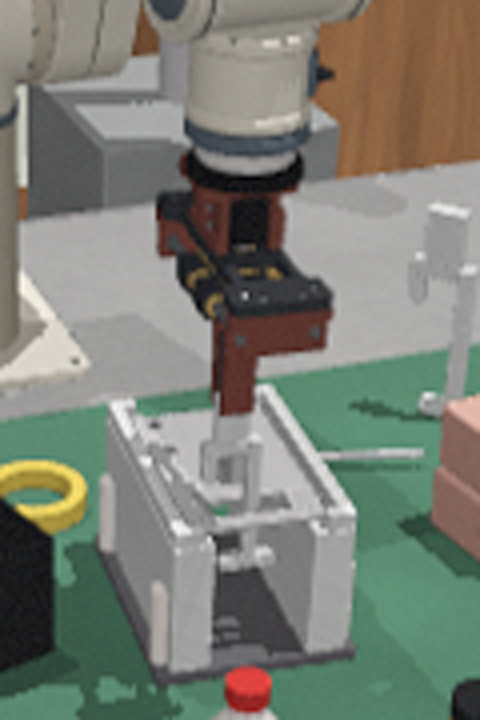

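```bash
python3 -m inch '1 0 0 -.5 0 0 0;1 0 0 -.8 0 0 0;1 0 0 -.8 0 0 0;1 0 0 -.8 0 0 0;1 0 0 -.8 0 0 0;1 0 0 -.8 0 0 0;1 0 0 -.8 0 0 0;1 0 0 -.8 0 0 0'
python3 - <<'E'
from h import *
stem();togo(.55,.07,.27)
d=get_image("wrist");cv2.imwrite("pics/w13.png",d["pixels"])
E
```

```text
time_s: 14.92
tcp_pos: [0.5308, 0.0589, 0.2405]
eef_rot: [2.32, 2.118, 0.0]
wrist_force: [0.3, 0.4, -0.4]
finger_gap: 0.0099
stem in seat mm (want 56.8,2) 57.4875679906082 1.3658880029139937
t 14.92 tcp [0.5308 0.0589 0.2405] yang -5.21 tilt 0.02 F [ 0.3  0.4 -0.4] gap 0.0099 q [0.09 0.24 1.79 0.   1.11 0.18]
tool shift cm (before turning) [ 1.28  1.81 -2.95]
```

View pics/w13.png

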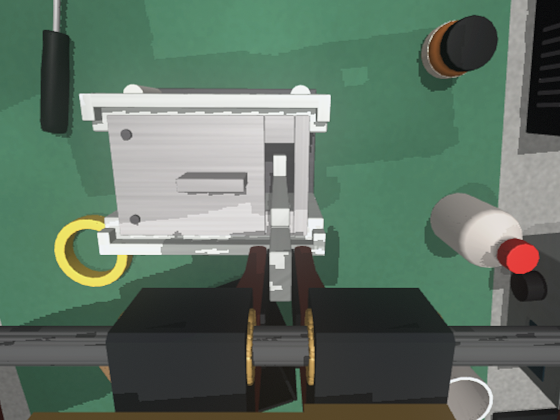

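```bash
python3 -m inch '1 0 0 -1.2 0 0 0;1 0 0 -1.5 0 0 0;1 0 0 -1.5 0 0 0;1 0 0 -1.2 0 0 -2;1 0 0 -.6 0 0 -4;1 0 0 0 0 0 -6;1 0 0 0 0 0 -6;1 0 0 0 0 0 -2.9'
python3 - <<'E'
from h import *
from math import *
B=(.4597,-.1259);yaw=15.7
f=local(B,yaw,(.032,.008)); print("foot target",f)
Rt=R.from_euler('z',yaw+90,degrees=True)*R.from_euler('x',180,degrees=True)
# tool x at yaw+90, y at yaw
M=Rt.as_matrix();print(M.round(3))
M2=M@R.from_rotvec([radians(6),0,0]).as_matrix()
for m in (M,M2):
  for z in (.0055,):
    t=np.array([*f,z])-m@[.017,0,.1075];print("tcp",t.round(4))
togo(t[0],t[1],.30,yaw)
E
```

```text
time_s: 15.63
tcp_pos: [0.5307, 0.0589, 0.2998]
eef_rot: [1.891, 2.509, 0.0]
wrist_force: [0.3, 0.8, -0.3]
finger_gap: 0.0096
foot target [ 0.48834133 -0.10953925]
[[-0.271  0.963  0.   ]
 [ 0.963  0.271  0.   ]
 [ 0.     0.    -1.   ]]
tcp [ 0.4929 -0.1259  0.113 ]
tcp [ 0.5038 -0.1229  0.1124]
t 15.63 tcp [0.5307 0.0589 0.2998] yang 15.99 tilt 0.01 F [ 0.3  0.8 -0.3] gap 0.0096 q [ 0.09  0.18  1.73 -0.    1.23 -0.19]
tool shift cm (before turning) [-16.73  -7.6   -0.02]
wz 0.29
shift after turn [-16.77  -7.52  -0.02]
```

```bash
python3 -m inch '1 -.8 -.4 0 0 0 0;1 -1.8 -.9 0 0 0 0;1 -2.7 -1.4 0 0 0 0;1 -3.1 -1.6 0 0 0 0;1 -3.1 -1.6 0 0 0 0;1 -2.6 -1.4 0 0 0 0;1 -1.7 -.9 0 0 0 0;1 -.9 -.45 0 0 0 0'
python3 -m inch '1 0 0 .5 0 0 0;1 0 0 0 0 0 0;1 0 0 0 0 0 0'
python3 - <<'E'
from h import *
togo(.4929,-.1259,.3,15.7)
import pickle
d=get_image("wrist");s=get_image("scene");t=get_image("top");pickle.dump((d,s,t,status.read_state()),open("v14.pkl","wb"))
cv2.imwrite("pics/w14.png",d["pixels"]);crop(s,"s14z.png",180,60,340,270,3);cv2.imwrite("pics/t14.png",t["pixels"])
E
```

```text
time_s: 16.3
tcp_pos: [0.4917, -0.1278, 0.2995]
eef_rot: [1.903, 2.5, -0.001]
wrist_force: [0.8, 0.0, -0.8]
finger_gap: 0.0093
time_s: 16.55
tcp_pos: [0.4925, -0.1244, 0.294]
eef_rot: [-1.897, -2.503, 0.0]
wrist_force: [-0.1, -0.6, -0.3]
finger_gap: 0.0099
t 16.55 tcp [ 0.4925 -0.1244  0.294 ] yang 15.68 tilt 0.07 F [-0.1 -0.6 -0.3] gap 0.0099 q [-0.27  0.15  1.79  0.    1.21 -0.54]
tool shift cm (before turning) [-0.15  0.   -0.6 ]
wz -0.02
shift after turn [-0.15  0.   -0.6 ]
```

View pics/w14.png

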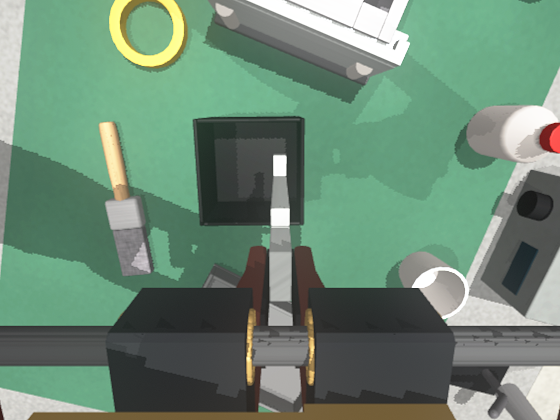

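View pics/s14z.png

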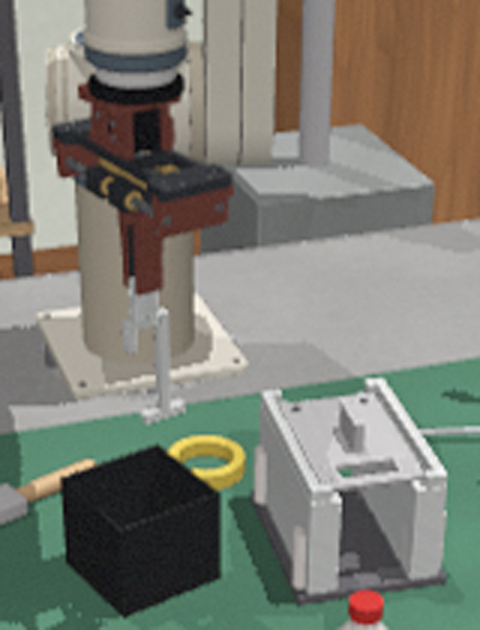

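```bash
python3 - <<'E'
from h import *
import pickle
d,s,t,st=pickle.load(open("v14.pkl","rb"));crop(d,"w14z.png",180,100,320,240,5)
Rm=R.from_rotvec(st["eef_rot"]).as_matrix()
for u,v in [(193,120),(304.5,117.5),(304,225),(200,226)]:
    p=onz(d,u,v,.1);print(p.round(4),(Rm.T@(p-st["tcp_pos"])*1000).round(1))
E
```

```text
[ 0.3945 -0.0884  0.1   ] [ 61.2 -85.  194.4]
[ 0.4989 -0.0565  0.1   ] [ 63.5  24.2 194.4]
[ 0.53   -0.1621  0.1   ] [-46.5  25.4 194.4]
[ 0.4246 -0.1929  0.1   ] [-47.5 -84.3 194.4]
```

View pics/w14z.png

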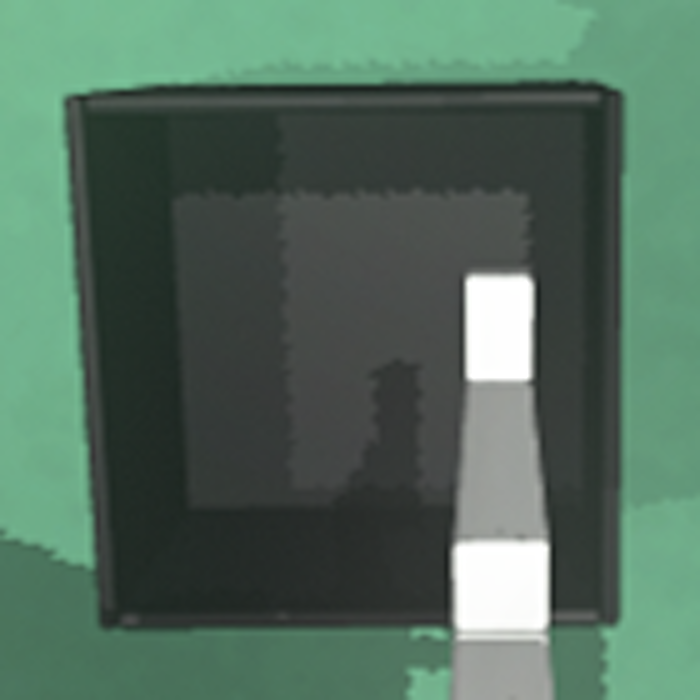

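```bash
python3 -m inch '1 0 .1 1 0 0 0;1 0 .1 1.8 0 0 0;1 0 .1 1.8 0 0 0;1 0 .1 1.2 0 0 0;1 0 .37 .6 2 0 0;1 0 .38 .2 2 0 0;1 0 .37 0 2 0 0;1 0 0 0 0 0 0'
cat >> h.py <<'E'
def foot(cz=.004):
    st=status.read_state();Rm=R.from_rotvec(st["eef_rot"]).as_matrix();f=st["tcp_pos"]+Rm@[.017,0,.1075]
    c=np.array([.4925,-.1244]);a=np.radians(15.68);cb=c+np.array([-np.sin(a),np.cos(a)])*.0079+np.array([np.cos(a),np.sin(a)])*-.0299
    v=f[:2]-cb;print("bin centre",cb,"foot bin-local mm",1000*(np.cos(a)*v[0]+np.sin(a)*v[1]),1000*(-np.sin(a)*v[0]+np.cos(a)*v[1]),"foot bottom z",f[2],"tool z",Rm[:,2].round(3))
E
python3 - <<'E'
from h import *
foot();togo(.5038,-.1229,.1124)
E
```

```text
time_s: 17.37
tcp_pos: [0.5085, -0.1203, 0.227]
eef_rot: [-1.855, -2.452, 0.13]
wrist_force: [0.1, -0.3, -0.4]
finger_gap: 0.0097
bin centre [ 0.46157761 -0.12487489] foot bin-local mm 34.998721475168786 8.727518040834356 foot bottom z 0.12010537583788569 tool z [-0.102 -0.028 -0.994]
t 17.37 tcp [ 0.5085 -0.1203  0.227 ] yang 15.77 tilt 6.07 F [ 0.1 -0.3 -0.4] gap 0.0097 q [-0.22  0.29  1.77 -0.05  1.18 -0.48]
tool shift cm (before turning) [-0.12  0.69 11.45]
```

```bash
python3 -m inch '1 0 .1 .9 0 0 0;1 0 .17 1.6 0 0 0;1 0 .2 1.9 0 0 0;1 0 .2 1.9 0 0 0;1 0 .19 1.8 0 0 0;1 0 .15 1.4 0 0 0;1 0 .08 .8 0 0 0;1 0 .02 .2 0 0 0'
python3 - <<'E'
from h import *
foot();togo(.5038,-.1229,.1124)
d=get_image("wrist");cv2.imwrite("pics/w15.png",d["pixels"])
s=get_image("scene");crop(s,"s15z.png",180,100,340,270,4)
E
```

```text
time_s: 18.03
tcp_pos: [0.5057, -0.1209, 0.1208]
eef_rot: [-1.856, -2.449, 0.13]
wrist_force: [0.7, -0.0, -1.2]
finger_gap: 0.0098
bin centre [ 0.46157761 -0.12487489] foot bin-local mm 32.102570535427034 9.095353314069545 foot bottom z 0.01394268928608304 tool z [-0.103 -0.027 -0.994]
t 18.03 tcp [ 0.5057 -0.1209  0.1208] yang 15.69 tilt 6.12 F [ 0.7 -0.  -1.2] gap 0.0098 q [-0.23  0.43  1.85 -0.06  0.96 -0.46]
tool shift cm (before turning) [-0.15 -0.15  0.86]
```

View pics/w15.png

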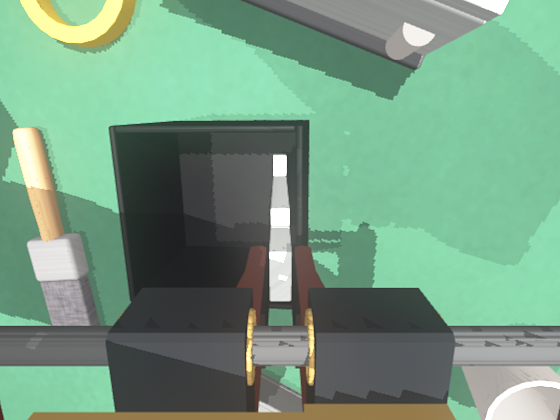

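View pics/s15z.png

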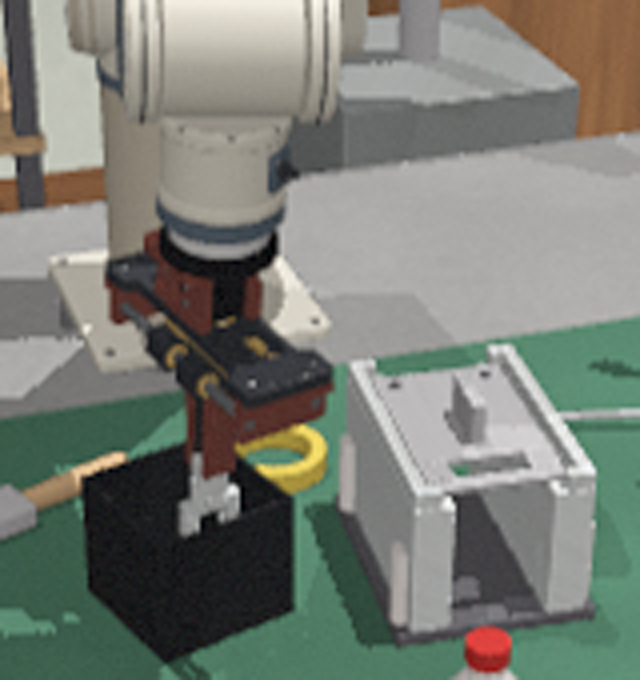

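```bash
python3 -m inch '1 0 .05 .3 0 0 0;1 0 .04 .2 0 0 0;1 0 .01 .15 0 0 0;1 0 .01 .1 0 0 0;1 0 0 0 0 0 0'
python3 - <<'E'
from h import *
foot();togo(.5038,-.1229,.1124)
E
```

```text
time_s: 18.55
tcp_pos: [0.5076, -0.1211, 0.115]
eef_rot: [-1.858, -2.451, 0.128]
wrist_force: [-0.2, -0.3, -0.1]
finger_gap: 0.0092
bin centre [ 0.46157761 -0.12487489] foot bin-local mm 34.119339456966806 8.168919603761545 foot bottom z 0.008077174991156788 tool z [-0.1   -0.028 -0.995]
t 18.55 tcp [ 0.5076 -0.1211  0.115 ] yang 15.68 tilt 5.99 F [-0.2 -0.3 -0.1] gap 0.0092 q [-0.23  0.44  1.85 -0.06  0.95 -0.46]
tool shift cm (before turning) [-0.07 -0.39  0.3 ]
```

```bash
python3 -m inch '1 0 .01 .1 0 0 0;1 0 .01 .1 0 0 0;1 0 .01 .08 0 0 0;1 0 0 0 0 0 0;1 0 0 0 0 0 0'
python3 - <<'E'
from h import *
foot();togo(.5038,-.1229,.1124)
E
```

```text
time_s: 18.97
tcp_pos: [0.5075, -0.1211, 0.1121]
eef_rot: [-1.858, -2.451, 0.129]
wrist_force: [0.6, 0.1, -1.6]
finger_gap: 0.0098
bin centre [ 0.46157761 -0.12487489] foot bin-local mm 34.03423071391198 8.23766013258853 foot bottom z 0.005153997604677885 tool z [-0.101 -0.028 -0.995]
t 18.97 tcp [ 0.5075 -0.1211  0.1121] yang 15.68 tilt 6.01 F [ 0.6  0.1 -1.6] gap 0.0098 q [-0.23  0.44  1.85 -0.06  0.94 -0.46]
tool shift cm (before turning) [-0.07 -0.41  0.01]
```

```bash
python3 -m inch '1 0 0 .06 0 0 0;1 0 0 .05 0 0 0;1 0 0 0 0 0 0'
python3 - <<'E'
from h import *
foot();togo(.5038,-.1229,.1124)
E
```

```text
time_s: 19.22
tcp_pos: [0.5082, -0.1213, 0.1117]
eef_rot: [-1.859, -2.452, 0.128]
wrist_force: [0.3, 0.1, 5.5]
finger_gap: 0.0096
bin centre [ 0.46157761 -0.12487489] foot bin-local mm 34.75124838087836 7.73284093090818 foot bottom z 0.004803551769753597 tool z [-0.099 -0.029 -0.995]
t 19.22 tcp [ 0.5082 -0.1213  0.1117] yang 15.68 tilt 5.93 F [0.3 0.1 5.5] gap 0.0096 q [-0.23  0.44  1.85 -0.06  0.94 -0.46]
tool shift cm (before turning) [-0.03 -0.47 -0.02]
```

```bash
python3 -m inch '.7 0 0 0 0 0 0;.5 0 0 0 0 0 0;.3 0 0 0 0 0 0;.3 0 0 0 0 0 0;.3 0 0 0 0 0 0;.3 0 0 0 0 0 0'
python3 - <<'E'
from h import *
foot()
togo(.5,-.12,.11)
d=get_image("wrist");cv2.imwrite("pics/w16.png",d["pixels"])
s=get_image("scene");crop(s,"s16z.png",180,130,340,270,4)
E
```

```text
time_s: 19.72
tcp_pos: [0.5074, -0.1211, 0.1109]
eef_rot: [-1.858, -2.451, 0.129]
wrist_force: [0.3, 0.0, 0.5]
finger_gap: 0.0302
bin centre [ 0.46157761 -0.12487489] foot bin-local mm 33.86718155078334 8.286845939224094 foot bottom z 0.004017968682622192 tool z [-0.101 -0.028 -0.995]
t 19.72 tcp [ 0.5074 -0.1211  0.1109] yang 15.68 tilt 6.01 F [0.3 0.  0.5] gap 0.0302 q [-0.23  0.44  1.85 -0.06  0.94 -0.46]
tool shift cm (before turning) [ 0.3  -0.67  0.16]
```

View pics/w16.png

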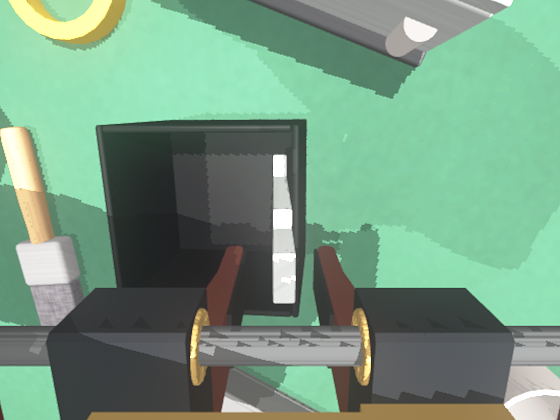

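View pics/s16z.png

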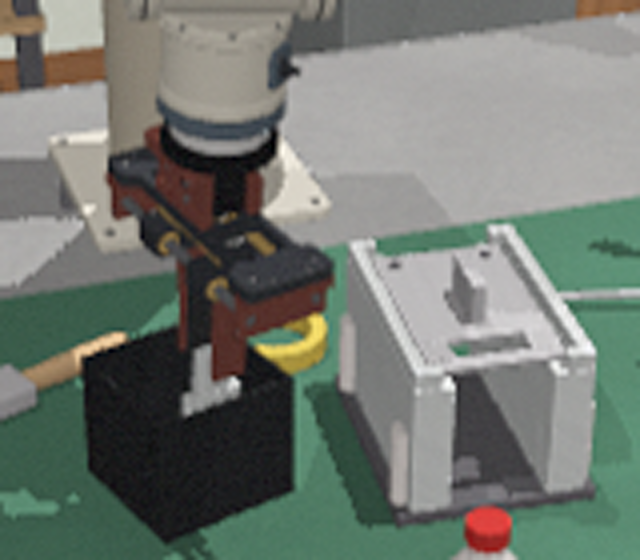

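```bash
python3 -m inch '.3 0 0 -.6 0 0 0;.3 0 0 -1.5 0 0 0;.3 0 0 -2.5 0 0 0;.3 0 0 -3 0 0 0;.3 0 0 -2.5 -2 0 0;.3 0 0 -2 -2 0 0;.3 0 0 -1 -2 0 0;.3 0 0 0 0 0 0'
python3 - <<'E'
from h import *
togo(.4804,.081,.23,84.7)
d=get_image("wrist");cv2.imwrite("pics/w17.png",d["pixels"])
s=get_image("scene");crop(s,"s17z.png",180,130,340,270,4)
E
```

```text
time_s: 20.48
tcp_pos: [0.5201, -0.1182, 0.2446]
eef_rot: [1.895, 2.499, 0.004]
wrist_force: [-0.1, 0.0, 0.1]
finger_gap: 0.0307
t 20.48 tcp [ 0.5201 -0.1182  0.2446] yang 15.66 tilt 0.34 F [-0.1  0.   0.1] gap 0.0307 q [-0.25  0.23  1.79  0.    1.11 -0.52]
tool shift cm (before turning) [20.26  1.54  1.42]
wz -69.04
shift after turn [ 5.81 19.47  1.42]
```

View pics/w17.png

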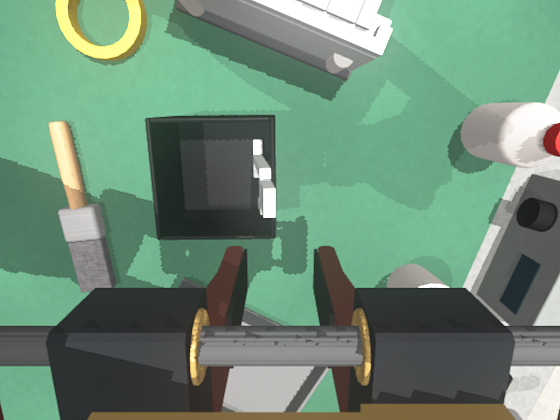

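View pics/s17z.png

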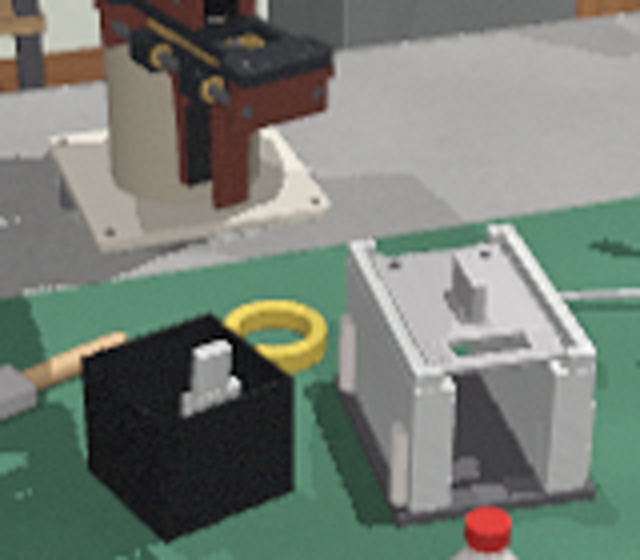

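```bash
python3 -m inch '.2 0 0 0 0 0 -4;.2 0 0 0 0 0 -7;.2 0 0 0 0 0 -7;.2 0 0 0 0 0 -7;.2 0 0 0 0 0 -7;.2 0 0 0 0 0 -7;.2 0 0 0 0 0 -7;.2 0 0 0 0 0 -7'
python3 -m inch '.2 .3 .8 0 0 0 -7;.2 .6 1.9 0 0 0 -6;.2 .9 3 0 0 0 -3;.2 1 3.5 0 0 0 0;.2 1 3.5 .4 0 0 0;.2 .9 3 .5 0 0 0;.2 .6 2 .5 0 0 0;.2 .4 1 0 0 0 0'
python3 -m inch '.2 0 0 0 0 0 0;.2 0 0 0 0 0 0'
python3 - <<'E'
from h import *
togo(.4804,.081,.127,84.7)
d=get_image("wrist");cv2.imwrite("pics/w18.png",d["pixels"])
E
```

```text
time_s: 21.25
tcp_pos: [0.5187, -0.1175, 0.2398]
eef_rot: [-0.571, -3.086, 0.0]
wrist_force: [-0.0, -0.0, 0.2]
finger_gap: 0.0347
time_s: 21.92
tcp_pos: [0.4852, 0.0768, 0.2253]
eef_rot: [-0.142, -3.134, 0.001]
wrist_force: [0.4, -0.4, -0.2]
finger_gap: 0.0351
time_s: 22.08
tcp_pos: [0.4869, 0.0746, 0.227]
eef_rot: [-0.143, -3.137, 0.001]
wrist_force: [-0.1, 0.5, -0.2]
finger_gap: 0.0352
t 22.08 tcp [0.4869 0.0746 0.227 ] yang 84.76 tilt 0.08 F [-0.1  0.5 -0.2] gap 0.0352 q [ 0.13  0.19  1.89 -0.    1.06 -1.35]
tool shift cm (before turning) [ 0.7   0.59 10.  ]
wz 0.06
shift after turn [ 0.7   0.59 10.  ]
```

View pics/w18.png

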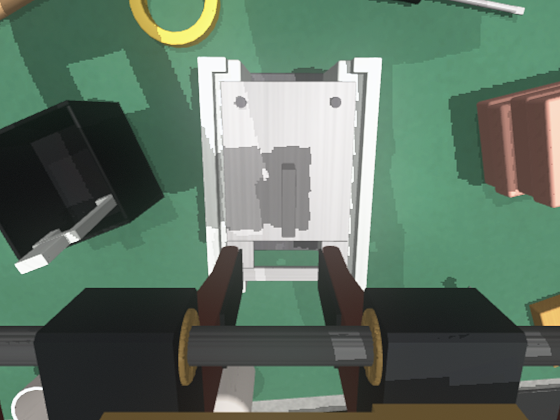

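```bash
python3 -m inch '.2 .2 .2 1 0 0 0;.2 .3 .2 1.8 0 0 0;.2 .2 .2 2.2 0 0 0;.2 0 0 2 0 0 0;.2 0 0 1.5 0 0 0;.2 0 0 .9 0 0 0;.2 0 0 .5 0 0 0;.2 0 0 0 0 0 0'
python3 - <<'E'
from h import *
togo(.4804,.081,.127,84.7)
d=get_image("wrist");cv2.imwrite("pics/w19.png",d["pixels"])
E
```

```text
time_s: 22.8
tcp_pos: [0.4801, 0.0806, 0.1275]
eef_rot: [-0.147, -3.136, 0.001]
wrist_force: [-0.0, -0.1, 0.2]
finger_gap: 0.0347
t 22.8 tcp [0.4801 0.0806 0.1275] yang 84.62 tilt 0.1 F [-0.  -0.1  0.2] gap 0.0347 q [ 0.14  0.33  1.98 -0.    0.83 -1.33]
tool shift cm (before turning) [-0.02  0.04  0.05]
wz -0.08
shift after turn [-0.02  0.04  0.05]
```

View pics/w19.png

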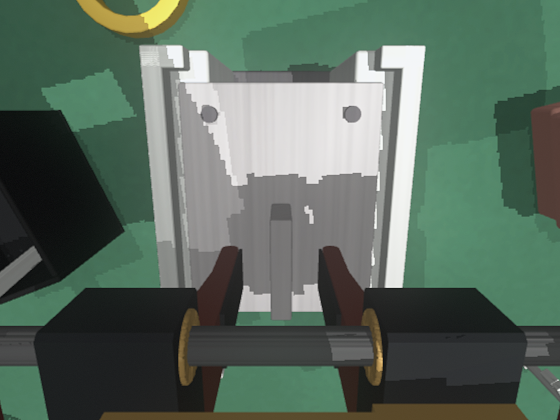

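```bash
python3 -m inch '1 0 0 0 0 0 0;1 0 0 0 0 0 0;1 0 0 0 0 0 0;1 0 0 0 0 0 0;1 0 0 0 0 0 0;1 0 0 -.4 0 0 0;1 0 0 -.6 0 0 0;1 0 0 -.6 0 0 0' 50
python3 -m inch '1 0 0 -1 0 0 0;1 0 0 -1.6 0 0 1;1 0 0 -2 0 0 1.5;1 0 0 -2 0 0 1.7;1 0 0 -2 0 0 1.5;1 0 0 -1.6 0 0 1.5;1 0 0 -.9 0 0 1;1 0 0 -.3 0 0 0'
python3 - <<'E'
from h import *
a=local((.5250,-.3727),-13.5,(.006,0))
togo(a[0],a[1],.25,76.5)
s=get_image("scene");crop(s,"s20z.png",180,60,340,270,3)
E
```

```text
time_s: 23.52
tcp_pos: [0.4799, 0.0813, 0.1444]
eef_rot: [-0.146, -3.137, 0.0]
wrist_force: [0.6, -0.2, -5.2]
finger_gap: 0.0077
time_s: 24.18
tcp_pos: [0.4813, 0.0814, 0.2604]
eef_rot: [0.37, 3.117, 0.001]
wrist_force: [-0.0, -0.8, -5.3]
finger_gap: 0.0071
t 24.18 tcp [0.4813 0.0814 0.2604] yang 76.45 tilt 0.17 F [-0.  -0.8 -5.3] gap 0.0071 q [ 0.14  0.14  1.87  0.    1.13 -1.19]
tool shift cm (before turning) [-15.49 -43.13   1.04]
wz -0.05
shift after turn [-15.45 -43.14   1.04]
```

View pics/s20z.png

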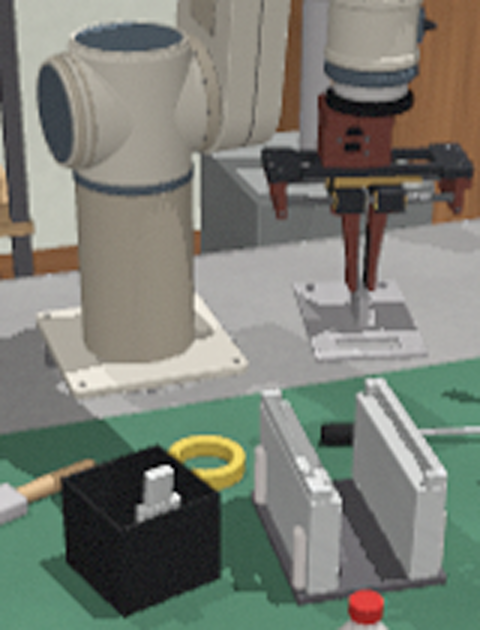

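```bash
python3 -m inch '1 -.3 -.8 0 0 0 0;1 -.6 -1.6 0 0 0 0;1 -.9 -2.4 0 0 0 0;1 -1.1 -3.1 0 0 0 0;1 -1.25 -3.5 0 0 0 0;1 -1.3 -3.6 0 0 0 0;1 -1.3 -3.6 0 0 0 0;1 -1.3 -3.6 0 0 0 0'
python3 -m inch '1 -1.25 -3.5 0 0 0 0;1 -1.2 -3.4 0 0 0 0;1 -1.15 -3.2 0 0 0 0;1 -1 -2.9 0 0 0 0;1 -.9 -2.5 0 0 0 0;1 -.75 -2.1 0 0 0 0;1 -.6 -1.7 0 0 0 0;1 -.5 -1.2 0 0 0 0'
python3 -m inch '1 0 -.4 0 0 0 0;1 0 0 0 0 0 0;1 0 0 0 0 0 0'
python3 - <<'E'
from h import *
togo(.5308,-.3741,.25,76.5)
for n in ["wrist","scene"]:
    d=get_image(n);cv2.imwrite(f"pics/{n}21.png",d["pixels"])
E
```

```text
time_s: 24.9
tcp_pos: [0.5057, -0.1555, 0.2569]
eef_rot: [-0.368, -3.117, -0.001]
wrist_force: [1.0, 0.3, -6.4]
finger_gap: 0.0076
time_s: 25.57
tcp_pos: [0.5291, -0.3718, 0.2562]
eef_rot: [-0.371, -3.117, -0.002]
wrist_force: [-0.8, 0.2, -5.6]
finger_gap: 0.0075
time_s: 25.82
tcp_pos: [0.529, -0.3729, 0.2576]
eef_rot: [-0.369, -3.118, -0.002]
wrist_force: [0.6, 0.1, -5.5]
finger_gap: 0.0074
t 25.82 tcp [ 0.529  -0.3729  0.2576] yang 76.49 tilt 0.11 F [ 0.6  0.1 -5.5] gap 0.0074 q [-0.63  0.4   1.52  0.    1.22 -1.97]
tool shift cm (before turning) [-0.21 -0.07  0.76]
wz -0.01
shift after turn [-0.21 -0.07  0.76]
```

View pics/wrist21.png

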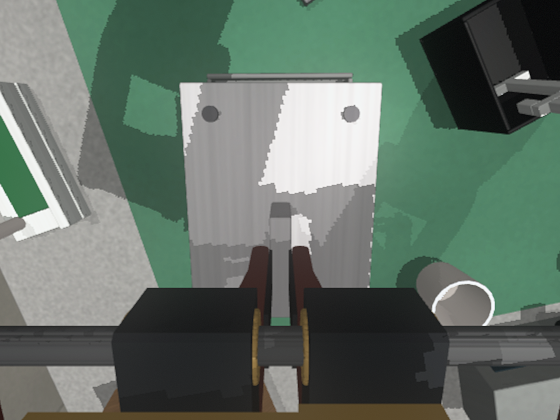

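View pics/scene21.png

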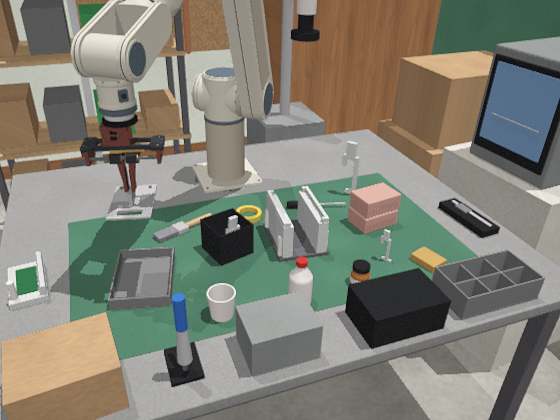

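```bash
python3 -m inch '1 -.1 0 1 0 0 0;1 -.1 0 2 0 0 0;1 0 0 3 0 0 0;1 0 0 3.4 0 0 0;1 0 0 3.4 0 0 0;1 0 0 3 0 0 0;1 0 0 2.2 0 0 0;1 0 0 1.5 0 0 0'
python3 -m inch '1 0 0 1 0 0 0;1 0 0 .7 0 0 0;1 0 0 .4 0 0 0;1 0 0 0 0 0 0'
python3 - <<'E'
from h import *
togo(.5308,-.3741,.0175,76.5)
for n in ["wrist","scene"]:
    d=get_image(n);cv2.imwrite(f"pics/{n}22.png",d["pixels"])
crop(d,"s22z.png",80,180,240,320,4)
E
```

```text
time_s: 26.58
tcp_pos: [0.5302, -0.3723, 0.06]
eef_rot: [-0.368, -3.117, -0.003]
wrist_force: [-0.2, -0.5, -6.2]
finger_gap: 0.0077
time_s: 26.92
tcp_pos: [0.5316, -0.374, 0.0422]
eef_rot: [-0.369, -3.12, -0.0]
wrist_force: [1.2, -0.1, -6.1]
finger_gap: 0.0073
t 26.92 tcp [ 0.5316 -0.374   0.0422] yang 76.5 tilt 0.0 F [ 1.2 -0.1 -6.1] gap 0.0073 q [-0.63  0.66  1.65  0.    0.83 -1.97]
tool shift cm (before turning) [ 0.08 -0.03  2.47]
wz -0.0
shift after turn [ 0.08 -0.03  2.47]
```

View pics/wrist22.png

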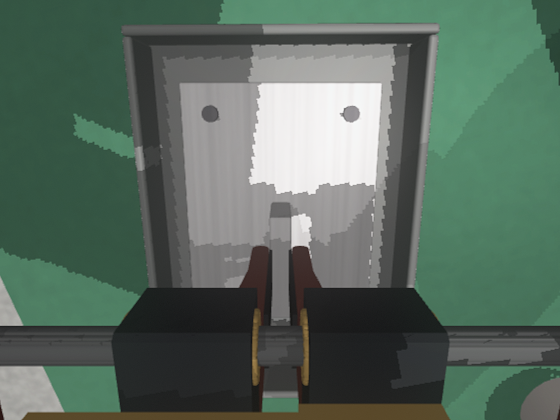

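View pics/s22z.png

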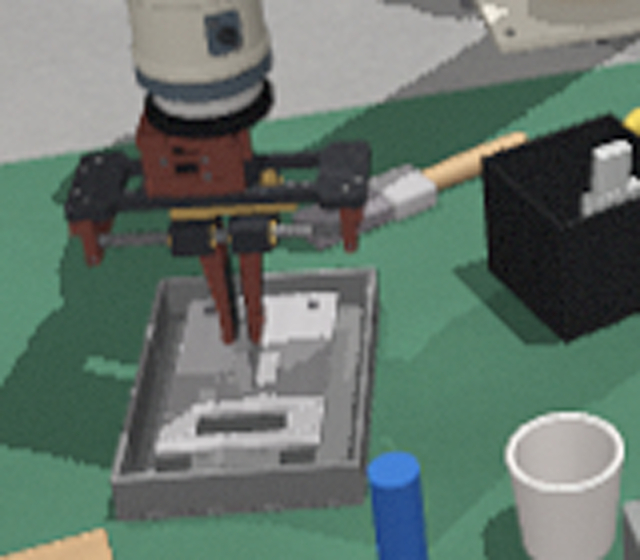

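Plate inside the tray walls, centred; lowering the last 25 mm.

```bash
python3 -m inch '1 0 0 .5 0 0 0;1 0 0 .6 0 0 0;1 0 0 .5 0 0 0;1 0 0 .3 0 0 0;1 0 0 .2 0 0 0;1 0 0 .1 0 0 0;1 0 0 0 0 0 0'
python3 - <<'E'
from h import *
togo(.5308,-.3741,.0175,76.5)
E
```

```text
time_s: 27.6
tcp_pos: [0.5314, -0.3741, 0.0201]
eef_rot: [-0.37, -3.119, -0.0]
wrist_force: [0.1, -0.2, -5.8]
finger_gap: 0.0082
t 27.6 tcp [ 0.5314 -0.3741  0.0201] yang 76.48 tilt 0.03 F [ 0.1 -0.2 -5.8] gap 0.0082 q [-0.63  0.69  1.66 -0.    0.8  -1.97]
tool shift cm (before turning) [ 0.05 -0.01  0.26]
wz -0.02
shift after turn [ 0.05 -0.01  0.26]
```

```bash
python3 -m inch '1 0 0 .1 0 0 0;1 0 0 .08 0 0 0;1 0 0 .06 0 0 0;1 0 0 0 0 0 0'
python3 - <<'E'
from h import *
togo(.5308,-.3741,.0175,76.5)
E
```

```text
time_s: 27.93
tcp_pos: [0.5318, -0.3744, 0.019]
eef_rot: [0.37, 3.119, -0.001]
wrist_force: [-2.2, 1.2, 3.7]
finger_gap: 0.0077
t 27.93 tcp [ 0.5318 -0.3744  0.019 ] yang 76.48 tilt 0.05 F [-2.2  1.2  3.7] gap 0.0077 q [-0.63  0.69  1.66 -0.    0.79 -1.97]
tool shift cm (before turning) [0.11 0.01 0.15]
wz -0.02
shift after turn [0.11 0.01 0.15]
```

Contact (weight gone, +3.7 N). Release and retreat.

```bash
python3 -m inch '.2 0 0 0 0 0 0;.2 0 0 0 0 0 0;.2 0 0 0 0 0 0;.2 0 0 -.5 0 0 0;.2 0 0 -1.5 0 0 0;.2 0 0 -2.5 0 0 0;.2 0 0 -3.5 0 0 0;.2 0 0 -3.5 0 0 0'
python3 -m inch '.2 1 0 -3.5 0 0 0;.2 2 0 -3 0 0 0;.2 3.5 0 -2 0 0 0;.2 4 0 -1 0 0 0;.2 4 0 0 0 0 0;.2 3 0 0 0 0 0;.2 1 0 0 0 0 0;.2 0 0 0 0 0 0'
python3 - <<'E'
from h import *
togo(.5308,-.3741,.0175,76.5)
for n in ["wrist","scene","top"]:
    d=get_image(n);cv2.imwrite(f"pics/{n}23.png",d["pixels"])
    if n=="scene":crop(d,"s23z.png",90,180,350,340,3)
E
```

```text
time_s: 28.6
tcp_pos: [0.5311, -0.3739, 0.1347]
eef_rot: [-0.37, -3.119, -0.001]
wrist_force: [1.4, -0.6, 0.5]
finger_gap: 0.0349
time_s: 29.27
tcp_pos: [0.3501, -0.3306, 0.2293]
eef_rot: [0.372, 3.118, -0.001]
wrist_force: [0.6, -1.6, 0.1]
finger_gap: 0.0351
t 29.27 tcp [ 0.3501 -0.3306  0.2293] yang 76.39 tilt 0.08 F [ 0.6 -1.6  0.1] gap 0.0351 q [-0.78  0.17  1.91 -0.    1.06 -2.11]
tool shift cm (before turning) [-18.56   0.04  21.2 ]
wz -0.11
shift after turn [-1.856e+01  1.000e-02  2.120e+01]
```

View pics/s23z.png

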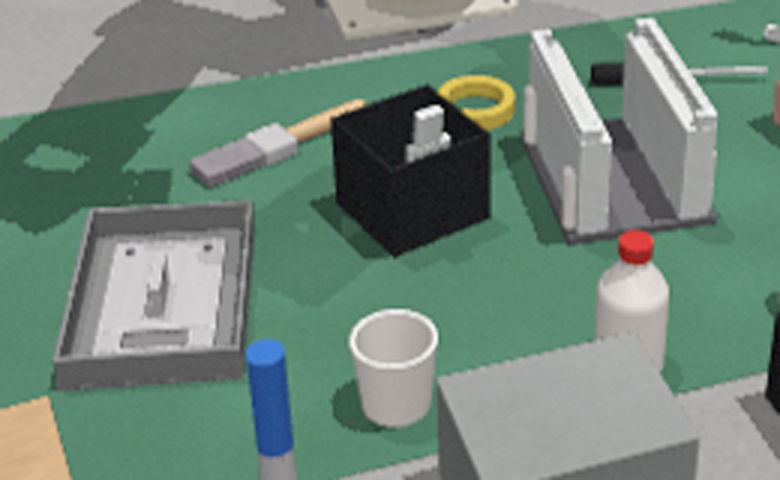

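View pics/top23.png

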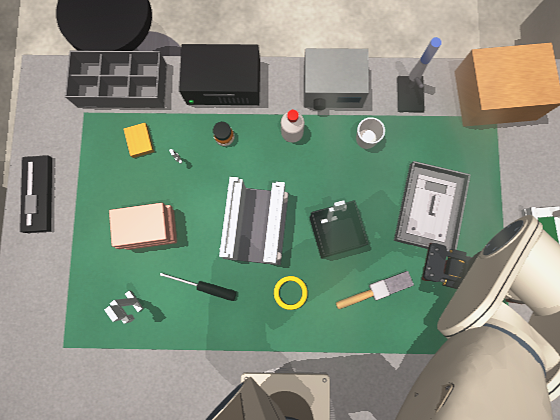

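```bash
python3 - <<'E'
from h import *
import pickle
d0,s0=pickle.load(open("v0.pkl","rb"));d=get_image("top")
for n,(x0,y0,x1,y1) in dict(jar=(205,115,240,150),bottle=(275,105,310,145),cup=(350,110,390,155)).items():
    print(n,np.abs(d["pixels"][y0:y1,x0:x1].astype(int)-d0["pixels"][y0:y1,x0:x1]).mean().round(2))
crop(d,"t24z.png",300,150,480,265,4)
E
```

```text
jar 1.05
bottle 1.34
cup 1.43
```

View pics/t24z.png

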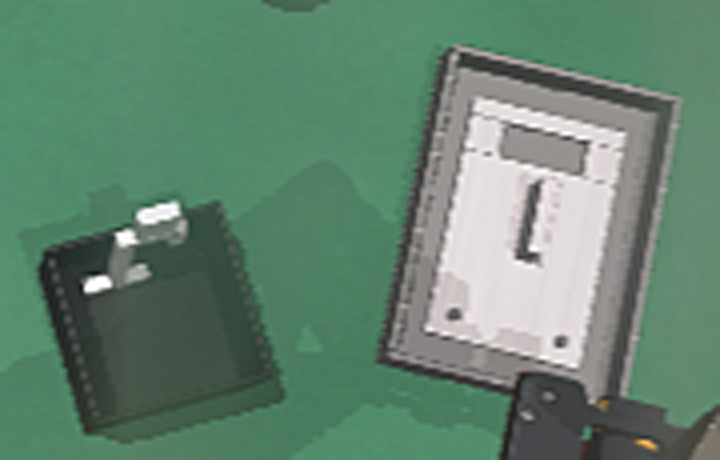

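The plate lies flat with its tab up in the tray, at crop (530,230). The hook stands foot down in the bin and leans on the rim, head at crop (158,213). The jar, bottle and cup have not moved, so I am handing in.

```bash
python3 -c "
from workcell import bot
print(bot.sign_off())"
```

```text
the job is handed in; nothing more can be done
None
```

The job is done in the order asked and handed in at about 29 s of the 72 s limit.

- **Seating and freeing the hook:** I lifted the pair by the plate's tab, seated the plate in the stand with the hook in the gap and let go. I then took the hook by its head, raised it 45 mm and turned it a quarter turn about its stem. It came out through the slot with no force spike, and the plate stayed seated.
- **Hook:** it stands foot down in the black bin. I set it down tilted about 6° so that it would lean on the rim, which it does, with its head above the rim.
- **Plate:** it lies flat, tab up and lengthwise in the grey tray.
- **Bystanders:** the jar, bottle and cup have not moved. In the top camera their image patches differ from the start by only about 1 grey level.

Two things did not match exactly. The top and wrist cameras disagreed by 2 to 4 mm on the plate's first position. The finger gap read 7 to 8 mm on the second grip of the 10 mm tab, against about 9 mm on the first, but the plate did not slip.

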